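# Show the hemmed-in camera at a camera stall

## Robot

A 6-joint arm with a two-finger parallel gripper is mounted at the origin on the work surface. World frame = base frame: x ahead of the robot, y to its left, z up, the work surface at z = 0. Lengths are in m, angles in degrees, forces in N, time in s.
With the tool pointing down it reaches from about 0.3 to 0.75 m from the base axis. Payload 8.5 kg.
Tool frame: the origin (TCP) lies midway between the tips of the shut fingers; the grasp point (between the pads) lies 19 mm behind it; z points along the fingers, y is the direction in which the jaws open and shut (so a half turn about z gives the same grasp; the last joint's range is limited). The gripper opens to 85 mm and grips with 20 to 120 N. Pads are 22 mm wide; open, the fingers measure 114 mm over their backs; the gripper's body (76 mm by 85 mm) begins 54 mm behind the grasp point. The pads swing forward as they close: fully open they stand 13 mm farther back than shut.
Start: joints at [-76.278, 21.807, 74.336, -0, 83.858, -12.336], TCP at [0.242, -0.494, 0.198] pointing down, gripper open.
Joint ranges: [-178.18, 178.18], [-50.72, 133.34], [12.68, 142.11], [-81.47, 261.47], [9.98, 163.14], [-165.26, 165.26]. Speed limits (degrees/s): [136.94, 136.94, 180, 180, 180, 180].

## Interface

Orientations are given as a 3x3 rotation matrix whose columns are the frame's x, y, z axes.
In Python, from rig import status, eyes, env gives the robot as it stands. The module is installed in compiled form; this text tells all that it offers.
- The arm moves only by the tool play_rows, never from a script. Its argument "targets" is text: rows parted by semicolons, each of 5 numbers parted by spaces: the shift along the tool's x, y, z in m, then the turn about the tool's z in rad, then the closure, from 0 (fully open) to 1 (shut). A call has 1 to 5 rows; each row is the pose to reach, as a shift and turn from the pose commanded when the call began, along the tool's axes at that moment; what a row does not reach only later rows make up. A row lasts 1/10 s, in which the tool goes at most 50 mm and 8.59 degrees, less where a joint would pass 70% of its speed; a pose out of reach is approached as far as the arm can. A call with a gripper value outside its range is refused whole. The fingers move at their own pace and stop on an object; "force" is the grip in N (left out, the last holds). Time passes only in rows, so rows that repeat a pose let the fingers close. It gives the time, the measured TCP pose, the force and the opening at its end, in the units of the state.
- status.observe(): the state, without advancing time (a new reading comes with each control period).
- eyes.get_image(name): name is "scene" or "top" or "wrist"; returns a dict with "pixels" (400x640x3 uint8, red, green, blue), "range_z" (400x640 float32, m along the optical axis (not along the pixel's ray), 0 where there is no reading), "mtx" (3x3 intrinsics, pixels), "k1" (the pictures are not rectified: a ray, as slopes to the right and down, at radius r is drawn at 1 + k1 r^2 times it, then the intrinsics apply), "world_to_cam" (4x4, takes a point from world to camera coordinates); the wrist camera has in their place "T_tool_cam" (4x4, takes a point from camera to tool coordinates, whose origin is the TCP and whose axes are the flange's). Camera axes: x right, y up, looking along -z (the intrinsics and any distortion apply to the point x, -y, -z); pixel columns grow to the right and rows downward; lengths in m; the calibration is good to about 2 mm. A picture is of the moment at which its call begins: read the wrist's pose just before it.
- env.close_job(): hands the job in, once; it reports no verdict.
The state is a dict: "time_s": time; "q": joint angles; "qvel": joint speeds; "joint_efforts": joint torques, N m; "position": TCP position; "tool_rot": TCP orientation; "ft_force": force on the tool from outside, world axes, zero at the start; "wrist_torque": the same for the moment, N m; "grip_width": finger opening in m.
Only numpy, scipy, OpenCV 4.12 (cv2) and the standard library are available. Lean on these libraries where they do the work, as an engineer would, in place of code of your own. Each camera call takes 0.05 s, during which the arm holds its last target.

## Task

A customer wants to look at the flat-topped camera that is hemmed in by a long lens, a short lens and a flash unit on the white display board. Before you lift the camera, stand those three upright in the grey tray; then stand the camera upright in the middle of the viewing mat, square to the mat. Last, put the two lenses and the flash back on the board, upright, each where it stood at the start and the flash square to the board as before, and do not disturb the other camera gear on the table.

Things in the scene. Friction and masses are not known exactly. Their poses are not given: they have to be found in the camera images.
- camera_mid (a point): Wanted camera, upright amid the tall things: flat-topped, black with silver top plate, round black cap for a lens. 118 mm wide along its y, 42 mm deep along its x with the cap (54 mm across, 6 mm proud, on the +x face), 66 mm high, dials to 73; 0.42 kg. Point: its centre, 33 mm above its underside; z up. Grip it from above across its depth (cap and back) at mid width.
- longlens_mid (a point): Long slim lens standing on its end: black ribbed cylinder, 54 mm diameter, 142 mm tall, about 0.45 kg. Point: on its axis, 71 mm above its underside; z up. Grip it on its upper half. It starts about 14 mm from the camera and 25 mm or more from the other tall things.
- shortlens_mid (a point): Short fat lens standing on its end: black ribbed cylinder, 64 mm diameter, 112 mm tall, about 0.5 kg. Point: on its axis, 56 mm above its underside; z up. Grip it on its upper half. It starts about 9 mm from the camera and 25 mm or more from the other tall things.
- flash_mid (a point): Flash unit standing on its 56 x 62 mm foot: black body, box-shaped head on top, 136 mm tall, about 0.36 kg. The head, 86 to 136 mm above the underside, is 60 mm wide along y, 50 mm deep along x, white diffuser on its +x face. Point: on its axis, 68 mm above its underside; z up. It starts square to the board, y along the board's y within 0.05 rad. Grip the head across its width.
- display: White display board, fixed, 240 x 240 mm, 12 mm thick. Origin: centre of its underside; z up, x away from the robot (blank price cards, 25 mm high, along the +x edge). The camera stands near the middle, its x along the board's x. The tall things stand at about (-62, 46), (-62, -46) and (64, 0) mm in the board's x, y; which stands where varies.
- tray: Grey plastic side tray, open, fixed, 270 mm along its x, 130 mm along its y, walls 4 mm thick and 22 mm high, floor top 4 mm above the table. Origin: centre of its underside, z up. Empty at the start, to the left or right of the board. The three tall things fit in a line along its x, 80 mm apart.
- mat: Grey viewing mat, flat on the table and fixed, 170 mm along its x, 200 mm along its y, 4 mm thick. Origin: centre of its underside, z up. On the other side of the board from the tray, empty.
- slr_mid (a point): Bystander, leave alone: larger camera with a lens on it, body 138 x 44 x 80 mm, 101 mm high at its hump, the lens 60 mm long to +x. Point: centre of the body, 40 mm up.
- boxcam_mid (a point): Bystander, leave alone: box-shaped camera, 85 x 75 mm, 115 mm tall, with two small lenses on its +x face. Point: centre, 55 mm up.
- loupe_mid (a point): Bystander, leave alone: small black magnifying loupe, 44 mm diameter, 38 mm tall, close to the robot. Point: centre, 19 mm up.
There are look-alikes about, which are no part of the job. What is shaped like the part that bears camera_mid but purple is not meant.

How it is judged (in metres and radians):
On the way, in this order (a step that is already met when the one before it is completed fails the run):
1. long lens, short lens and flash stand upright in the tray, released, with the camera still in its place (moved less than 30 mm) (x of longlens_mid in the frame of tray between -0.125 and 0.125 m and y of longlens_mid in the frame of tray between -0.055 and 0.055 m and height (world z) of longlens_mid below 0.083 m and angle between each of longlens_mid, shortlens_mid, flash_mid's own z axis and vertical below 0.1 rad and linear speed of each of longlens, shortlens, flash below 0.03 m/s and angular speed of each of longlens, shortlens, flash below 0.3 rad/s and contact force between the fingers and longlens below 0.3 N and x of shortlens_mid in the frame of tray between -0.125 and 0.125 m and y of shortlens_mid in the frame of tray between -0.055 and 0.055 m and height (world z) of shortlens_mid below 0.068 m and contact force between the fingers and shortlens below 0.3 N and x of flash_mid in the frame of tray between -0.125 and 0.125 m and y of flash_mid in the frame of tray between -0.055 and 0.055 m and height (world z) of flash_mid below 0.08 m and contact force between the fingers and flash below 0.3 N and distance of camera_mid from where it was at the start of the episode below 0.03 m), for 0.2 s.
2. the camera stands upright on the mat, centred within 15 mm and square within 0.17 rad, released (horizontal distance between camera_mid and mat below 0.015 m and height (world z) of camera_mid below 0.045 m and angle between camera_mid's own z axis and vertical below 0.1 rad and angle between the x axis of camera_mid and the x axis of mat, either way round below 0.17 rad and linear speed of camera below 0.03 m/s and angular speed of camera below 0.3 rad/s and contact force between the fingers and camera below 0.3 N), for 0.2 s.
At the end, for the whole second after the job is handed in: Camera upright on the mat, within 15 mm of its centre and 0.17 rad of square; both lenses and the flash upright on the board, each within 15 mm of its own starting position, flash within 0.2 rad of square to the board; upright means within 0.1 rad; all released and at rest (all of step 2 and distance of each of longlens_mid, shortlens_mid, flash_mid from where it was at the start of the episode below 0.015 m and angle between each of longlens_mid, shortlens_mid, flash_mid's own z axis and vertical below 0.1 rad and linear speed of each of longlens, shortlens, flash below 0.03 m/s and angular speed of each of longlens, shortlens, flash below 0.3 rad/s and contact force between the fingers and longlens below 0.3 N and contact force between the fingers and shortlens below 0.3 N and contact force between the fingers and flash below 0.3 N and angle between the y axis of flash_mid and the y axis of display, either way round below 0.2 rad); the robot touches nothing.
It fails at once if a bystander was moved more than 15 mm (distance of any of slr_mid, boxcam_mid, loupe_mid from where it was at the start of the episode above 0.015 m).
It fails at once if a lens, the flash or the camera was tipped over (more than 0.6 rad) (angle between any of camera_mid, longlens_mid, shortlens_mid, flash_mid's own z axis and vertical above 0.6 rad).
It also fails if it takes over 136 s, if anything falls off the work surface, if the arm or the gripper's body presses on something with over 40 N, if the wrist force passes 120 N, or if a joint passes its speed limit or range.

## Working session

There is one attempt and no reset: what is moved stays moved. The work goes in short steps, Python scripts to look and compute and a tool call to move; the robot and the scene stay as the last step left them, time stands still between calls to the robot, and variables do not carry over. Pictures are saved under pics/ and viewed, and the job is handed in when it is done.

Besides the shell and the picture viewer there is one more tool, called after "Emit:" as name(argument=value, ...) on one line, values as JSON. play_rows: Moves the arm, as the interface text tells. Its arguments: {"type":"object","properties":{"targets":{"type":"string"},"force":{"type":"number"}},"required":["targets"]}

```bash
mkdir -p pics; cat > h.py <<'E'
import numpy as np, cv2
from rig import status, eyes, env
def snap(n,f):
    im=eyes.get_image(n); cv2.imwrite('pics/'+f,im['pixels'][:,:,::-1]); np.savez('pics/'+f+'.npz',**im); return im
E
python3 - <<'E'
from h import *
s=status.observe()
for k in s: print(k,np.round(s[k],3))
a=snap('scene','s0.png');b=snap('top','t0.png')
for i in(a,b): print(i['mtx'],i['k1'],np.round(i['world_to_cam'],3))
print(status.observe()['time_s'])
E
```

```text
time_s 0.0
q [-7.6280e+01  2.1839e+01  7.4386e+01 -1.0000e-03  8.3858e+01 -1.2338e+01]
qvel [ 0.036  0.045  0.006 -0.039  0.016 -0.051]
joint_efforts [-1.0000e-03 -4.4846e+01 -2.3128e+01 -0.0000e+00  5.0000e-03  0.0000e+00]
position [ 0.241 -0.494  0.197]
tool_rot [[ 0.898  0.439 -0.   ]
 [ 0.439 -0.898  0.001]
 [ 0.    -0.001 -1.   ]]
ft_force [-0.056  0.319 -1.41 ]
wrist_torque [ 0.017 -0.002 -0.015]
grip_width 0.085
[[381.35797115   0.         320.27307177]
 [  0.         381.35797115 195.89869912]
 [  0.           0.           1.        ]] -0.02617992672568538 [[-0.441  0.897 -0.     0.214]
 [-0.695 -0.342  0.633  0.264]
 [ 0.568  0.279  0.774 -1.319]
 [ 0.     0.     0.     1.   ]]
[[426.46828051   0.         315.0008471 ]
 [  0.         426.46828051 190.17469599]
 [  0.           0.           1.        ]] -0.04089220063985316 [[-0.019 -1.    -0.006  0.007]
 [ 0.996 -0.019  0.088 -0.49 ]
 [-0.088 -0.004  0.996 -1.309]
 [ 0.     0.     0.     1.   ]]
0.1
```

View pics/t0.png

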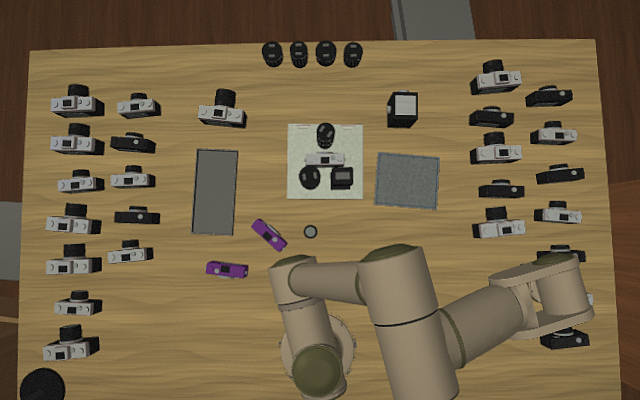

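View pics/s0.png

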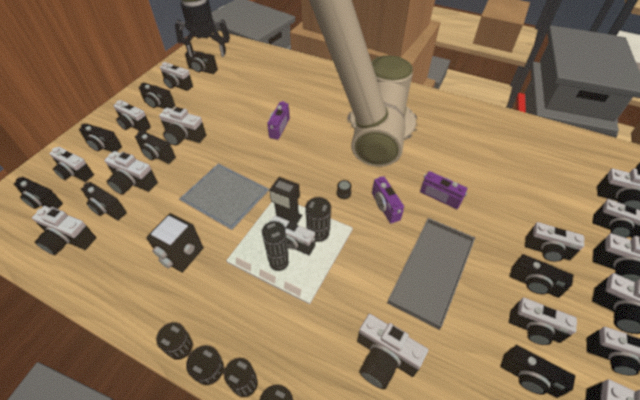

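The top view shows the board at about (325,162). The long lens is at (325,133), the short lens at (309,178), the flash at (342,178) and the wanted camera at (325,160). The tray is at (215,192), the mat at (407,181) and the loupe at (310,231). Next I'll measure these with depth and rays.

```bash
cat >> h.py <<'E'
def cloud(im,T=None):
    K=im['mtx'];k1=float(im['k1']);z=im['range_z'].astype(float)
    v,u=np.mgrid[0:400,0:640]
    xd=(u-K[0,2])/K[0,0];yd=(v-K[1,2])/K[1,1]
    x,y=xd.copy(),yd.copy()
    for _ in range(10):
        r=x*x+y*y; x=xd/(1+k1*r);y=yd/(1+k1*r)
    P=np.stack([x*z,-y*z,-z],-1)
    if T is None: T=np.linalg.inv(im['world_to_cam'])
    W=P@T[:3,:3].T+T[:3,3]
    W[z<=0]=np.nan
    return W
def rect(pts):
    (c,s,a)=cv2.minAreaRect((pts*1000).astype(np.float32)); return np.round(c,1),np.round(s,1),round(a,2)
E
python3 - <<'E'
from h import *
im=dict(np.load('pics/t0.png.npz'));W=cloud(im)
g=W[230:240,240:300];print('table z',np.nanmean(W[270:300,150:200,2]),np.nanstd(W[270:300,150:200,2]))
px=im['pixels'].astype(int)
for n,(u0,u1,v0,v1) in dict(board=(280,372,115,205),tray=(188,243,145,240),mat=(372,443,148,213)).items():
    w=W[v0:v1,u0:u1];p=px[v0:v1,u0:u1]
    print(n,'z pct',np.round(np.nanpercentile(w[...,2],[5,25,50,75,95]),4))
w=W[115:205,280:372];h=w[...,2]
for lo,hi,n in((.140,.17,'tall>140'),(.11,.135,'110-135'),(.07,.095,'70-95')):
    m=((h>lo)&(h<hi)).astype(np.uint8)
    k,l,st,c=cv2.connectedComponentsWithStats(m)
    for i in range(1,k):
        if st[i,4]>15:
            q=w[l==i];print(n,st[i],np.round(q.mean(0),4),rect(q[:,:2]))
E
```

```text
table z 0.0002320200599950212 0.0027803849947953397
board z pct [-0.0027  0.0024  0.0115  0.0169  0.1489]
tray z pct [-0.0028  0.0008  0.0034  0.0061  0.0202]
mat z pct [-0.0024  0.0011  0.0034  0.0055  0.0084]
tall>140 [ 36   8  19  19 277] [ 0.6443 -0.0347  0.1548] (array([645. , -35.5]), array([52.1, 50.6]), 6.94)
tall>140 [ 51  52  22  19 380] [ 0.519  -0.0797  0.1481] (array([519.5, -79.5]), array([51.3, 59.9]), 0.88)
110-135 [37 23 16  6 27] [ 0.6228 -0.0317  0.125 ] (array([624.7, -33.2]), array([44.1, 11.7]), 87.44)
110-135 [ 19  51  22  22 385] [0.5213 0.0117 0.1249] (array([521.3,  12.4]), array([60.8, 61.6]), 88.81)
70-95 [37 26 16  6 28] [ 0.6234 -0.0323  0.0814] (array([625.5, -34.2]), array([13.9, 45.3]), 1.28)
70-95 [ 25  37  40  14 435] [ 0.5788 -0.0326  0.0794] (array([581.8, -33.1]), array([ 39.7, 117.9]), 0.48)
```

```bash
python3 - <<'E'
import cv2
a=cv2.imread('pics/t0.png')[110:245,180:450];cv2.imwrite('pics/t0z.png',cv2.resize(a,None,fx=2.9,fy=2.9,interpolation=cv2.INTER_CUBIC))
E
```

```text
(no output)
```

View pics/t0z.png

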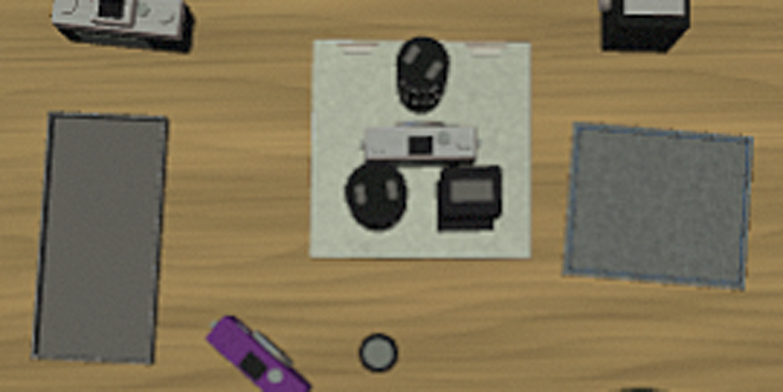

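```bash
cat >> h.py <<'E'
def ray(im,uv,zp,T=None):
    # pixels -> world points on plane z=zp
    K=im['mtx'];k1=float(im['k1']);uv=np.asarray(uv,float).reshape(-1,2)
    d=(uv-[K[0,2],K[1,2]])/[K[0,0],K[1,1]];x=d.copy()
    for _ in range(10): x=d/(1+k1*(x**2).sum(1,keepdims=True))
    D=np.c_[x[:,0],-x[:,1],-np.ones(len(x))]
    if T is None: T=np.linalg.inv(im['world_to_cam'])
    D=D@T[:3,:3].T;o=T[:3,3]
    return o+D*((zp-o[2])/D[:,2])[:,None]
E
python3 - <<'E'
from h import *
im=dict(np.load('pics/t0.png.npz'))
hsv=cv2.cvtColor(im['pixels'],cv2.COLOR_RGB2HSV)
for n,(u0,u1,v0,v1),zp in (('board',(280,372,115,205),.012),('tray',(186,245,143,242),.022),('mat',(370,446,146,216),.004)):
    h=hsv[v0:v1,u0:u1].astype(int)
    wood=(h[...,1]>75)&(h[...,0]<30)&(h[...,2]>90)
    m=(~wood).astype(np.uint8)
    if n=='board': m=((h[...,1]<45)&(h[...,2]>170)).astype(np.uint8)
    m=cv2.morphologyEx(m,cv2.MORPH_OPEN,np.ones((3,3)))
    c=max(cv2.findContours(m,cv2.RETR_EXTERNAL,cv2.CHAIN_APPROX_NONE)[0],key=cv2.contourArea)[:,0]+[u0,v0]
    print(n,c.min(0),c.max(0),rect(ray(im,c,zp)[:,:2]))
    q=cv2.boxPoints(cv2.minAreaRect(c.astype(np.float32)));print(np.round(ray(im,q,zp)[:,:2],3).tolist())
E
```

```text
board [288 124] [359 197] (array([585.7, -30.3]), array([224.2, 233.6]), 88.88)
[[0.705, 0.08], [0.7, -0.147], [0.467, -0.14], [0.471, 0.083]]
tray [191 149] [237 235] (array([492.7, 313.7]), array([133. , 269.1]), 86.22)
[[0.363, 0.389], [0.633, 0.373], [0.622, 0.238], [0.353, 0.257]]
mat [374 152] [439 209] (array([ 517.1, -293.4]), array([200.2, 169.4]), 84.11)
[[0.443, -0.183], [0.612, -0.203], [0.591, -0.404], [0.423, -0.383]]
```

```bash
cat >> h.py <<'E'
def plan(x,y,z,yawdeg):
    s=status.observe();R=np.array(s['tool_rot']);p=np.array(s['position'])
    d=R.T@(np.array([x,y,z])-p)
    yaw=np.degrees(np.arctan2(R[1,0],R[0,0]))
    t=(yaw-yawdeg+90)%180-90
    print('t',round(s['time_s'],2),'pos',np.round(p,4),'yaw',round(yaw,2),'grip',round(s['grip_width'],4),'F',np.round(s['ft_force'],1))
    print('shift',np.round(d,4),'turn',round(np.radians(t),4),'dist',round(np.linalg.norm(d),3))
E
python3 - <<'E'
from h import *
plan(.645,-.035,.28,0)
im=dict(np.load('pics/t0.png.npz'));W=cloud(im)
for n,(u,v) in dict(slr=(220,118),slrlens=(225,95),box=(403,105),loupe=(310,231),purp=(268,234)).items(): print(n,np.round(np.nanmedian(W[v-3:v+4,u-3:u+4].reshape(-1,3),0),3))
E
```

```text
t 0.1 pos [ 0.2415 -0.4938  0.1971] yaw 26.06 grip 0.0855 F [-0.2 -0.1 -0.2]
shift [ 0.564  -0.235  -0.0824] turn 0.4548 dist 0.617
slr [0.708 0.281 0.094]
slrlens [0.786 0.269 0.07 ]
box [ 0.73  -0.268  0.114]
loupe [0.364 0.015 0.039]
purp [0.357 0.14  0.069]
```

Emit:
play_rows(targets="0.035 -0.015 -0.04 0.12 0; 0.08 -0.035 -0.06 0.26 0; 0.125 -0.052 -0.08 0.40 0; 0.17 -0.07 -0.082 0.455 0; 0.215 -0.09 -0.082 0.455 0", force=40)

```text
time_s: 0.6
position: [0.3911, -0.3235, 0.2802]
tool_rot: [[1.0, -0.003, 0.001], [-0.003, -1.0, -0.001], [0.001, 0.001, -1.0]]
ft_force: [0.7, -0.6, -0.9]
grip_width: 0.0853
```

```bash
python3 -c "
from h import *
plan(.645,-.035,.28,0)"
```

```text
t 0.6 pos [ 0.3911 -0.3235  0.2802] yaw -0.14 grip 0.0853 F [ 0.7 -0.6 -0.9]
shift [ 2.532e-01 -2.892e-01  1.000e-04] turn -0.0025 dist 0.384
```

Emit:
play_rows(targets="0.032 -0.036 0 0 0; 0.064 -0.072 0 0 0; 0.096 -0.108 0 0 0; 0.128 -0.144 0 0 0; 0.158 -0.18 0 0 0")

```text
time_s: 1.1
position: [0.5491, -0.1431, 0.2791]
tool_rot: [[1.0, -0.0, -0.001], [-0.0, -1.0, 0.0], [-0.001, -0.0, -1.0]]
ft_force: [-0.3, -1.6, 0.5]
grip_width: 0.0855
```

```bash
python3 - <<'E'
from h import *
s=status.observe();R=np.array(s['tool_rot']);p=np.array(s['position'])
im=snap('wrist','w1.png');print(np.round(im['T_tool_cam'],3))
T=np.eye(4);T[:3,:3]=R;T[:3,3]=p;T=T@im['T_tool_cam'];np.save('pics/w1T.npy',T)
W=cloud(im,T);h=W[...,2]
for lo,hi,n in((.143,.165,'L/F'),(.115,.133,'S'),(.070,.09,'cam')):
    m=((h>lo)&(h<hi)).astype(np.uint8)
    k,l,st,c=cv2.connectedComponentsWithStats(m)
    for i in range(1,k):
        if st[i,4]>150:
            q=W[l==i];print(n,st[i],np.round(q.mean(0),4),rect(q[:,:2]))
plan(.645,-.035,.28,0)
E
```

```text
[[-0.001  0.952  0.306  0.079]
 [ 1.     0.001  0.001  0.001]
 [ 0.     0.306 -0.952 -0.177]
 [ 0.     0.     0.     1.   ]]
L/F [ 154   26   68   70 3644] [ 0.6482 -0.0384  0.1553] (array([647.6, -37.1]), array([53.1, 53.5]), 28.71)
L/F [ 218  179   67   54 3300] [ 0.5232 -0.0829  0.1486] (array([522. , -82.1]), array([59.9, 50.6]), 89.57)
S [203  36  28  59 265] [ 0.6448 -0.059   0.1245] (array([644.9, -54.8]), array([18.4, 50.7]), 80.48)
S [ 130  164   66   62 3132] [0.5267 0.0098 0.1253] (array([524.8,  11.6]), array([62.8, 63.1]), 69.9)
S [224 172  64  51 349] [ 0.5413 -0.0903  0.1242] (array([535.7, -94. ]), array([74.2, 35.6]), 50.96)
cam [412   0  76  26 378] [ 0.6922 -0.2627  0.08  ] (array([ 690.6, -270.4]), array([74.1, 17.7]), 73.09)
cam [217  43  23  51 209] [ 0.6439 -0.058   0.0777] (array([643.6, -53.7]), array([18.3, 50.7]), 75.23)
cam [628 109  12  39 311] [ 0.5862 -0.5004  0.0756] (array([ 588.8, -500.2]), array([42.6,  6.6]), 4.6)
cam [ 160  114  115   34 3565] [ 0.5828 -0.0366  0.0797] (array([582.8, -34.1]), array([125. ,  35.2]), 89.48)
cam [165 156  44  48 335] [ 0.539  -0.0098  0.0814] (array([536.7,  -5.1]), array([60.6, 22. ]), 35.96)
cam [627 211  13  18 165] [ 0.4775 -0.5315  0.0731] (array([ 477. , -532.1]), array([21.1, 15.9]), 19.5)
cam [ 581  260   59   63 1691] [ 0.3683 -0.5263  0.0791] (array([ 369.3, -534.2]), array([59. , 99.7]), 36.01)
cam [ 65 279  16  15 182] [0.3872 0.1724 0.0721] (array([387.2, 172.3]), array([21.5, 20.1]), 85.21)
t 1.15 pos [ 0.552  -0.138   0.2787] yaw 0.29 grip 0.0855 F [-1.   5.6 -2.5]
shift [ 0.0935 -0.1025 -0.001 ] turn 0.0051 dist 0.139
```

View pics/w1.png

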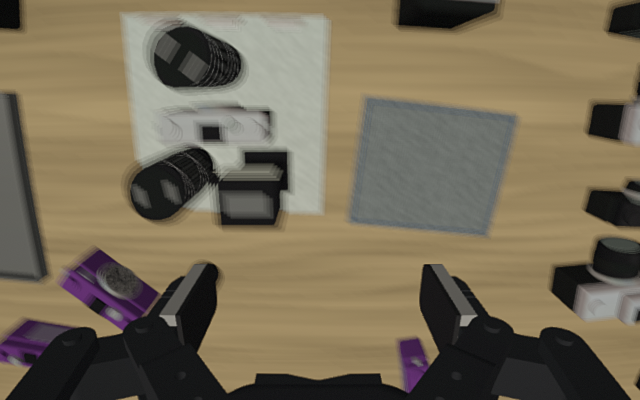

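The wrist view, blurred by motion, agrees with the top view to about 3 mm. The long lens is at (195,55), the camera at (215,125), the short lens at (170,185) and the flash at (250,195). I'll go to the long lens now.

Emit:
play_rows(targets="0.03 -0.033 0 0 0; 0.06 -0.066 0 0 0; 0.094 -0.102 0 0 0; 0.094 -0.102 0 0 0; 0.094 -0.102 0 0 0")

```text
time_s: 1.65
position: [0.6422, -0.0423, 0.2784]
tool_rot: [[1.0, 0.001, -0.002], [0.001, -1.0, 0.0], [-0.002, -0.0, -1.0]]
ft_force: [-1.1, -0.2, -0.6]
grip_width: 0.0854
```

```bash
python3 - <<'E'
from h import *
plan(.645,-.036,.104,0)
s=status.observe();R=np.array(s['tool_rot']);p=np.array(s['position'])
im=snap('wrist','w2.png')
T=np.eye(4);T[:3,:3]=R;T[:3,3]=p;T=T@im['T_tool_cam']
W=cloud(im,T);h=W[...,2]
for lo,hi,n in((.143,.165,'L/F'),(.115,.133,'S'),(.070,.09,'cam')):
    m=((h>lo)&(h<hi)).astype(np.uint8)
    k,l,st,c=cv2.connectedComponentsWithStats(m)
    for i in range(1,k):
        if st[i,4]>400:
            q=W[l==i];print(n,st[i],np.round(q.mean(0),4),rect(q[:,:2]))
E
```

```text
t 1.65 pos [ 0.6422 -0.0423  0.2784] yaw 0.08 grip 0.0854 F [-1.1 -0.2 -0.6]
shift [ 0.0031 -0.0063  0.1744] turn 0.0014 dist 0.175
L/F [ 280  143   62   61 2925] [ 0.6487 -0.0366  0.1556] (array([647.8, -36.5]), array([53.4, 53.1]), 32.4)
L/F [ 327  269   62   48 2721] [ 0.524  -0.0813  0.1486] (array([522. , -82.2]), array([52.2, 60.7]), 0.44)
S [ 237  250   60   56 2627] [0.5276 0.0113 0.1253] (array([525.2,  11.9]), array([62.6, 63.5]), 88.08)
S [327 257  59  11 461] [ 0.5471 -0.0809  0.1244] (array([546.6, -81.5]), array([ 5., 59.]), 1.62)
cam [   0    5   81  106 3187] [0.7402 0.2492 0.0783] (array([745.9, 260.2]), array([125.8,  68.6]), 36.64)
cam [494  31  30  88 954] [ 0.7343 -0.2379  0.079 ] (array([ 733.8, -234.5]), array([13.7, 85.1]), 86.65)
cam [ 256  197  110   32 3007] [ 0.5833 -0.034   0.0798] (array([582.3, -34.1]), array([125.7,  36.3]), 89.55)
```

View pics/w2.png

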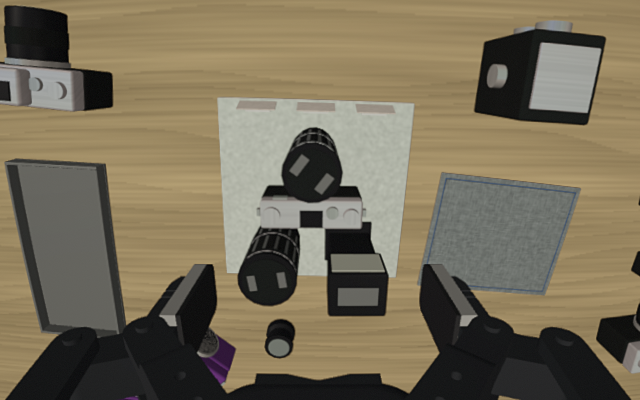

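The still wrist view shows the long lens at (312,172), the camera at (311,211), the short lens at (268,275) and the flash at (357,285). I'll descend on the long lens.

Emit:
play_rows(targets="0.004 -0.006 0.045 0 0; 0.004 -0.006 0.09 0 0; 0.004 -0.006 0.13 0 0; 0.004 -0.006 0.16 0 0; 0.004 -0.006 0.175 0 0")

```text
time_s: 2.2
position: [0.644, -0.0382, 0.1019]
tool_rot: [[1.0, -0.002, -0.004], [-0.002, -1.0, 0.001], [-0.004, -0.001, -1.0]]
ft_force: [-0.4, 0.6, 1.2]
grip_width: 0.0853
```

Emit:
play_rows(targets="0 0 0 0 0; 0 0 0 0 0.5; 0 0 0 0 1; 0 0 0 0 1; 0 0 0 0 1", force=40)

```text
time_s: 2.7
position: [0.6468, -0.0371, 0.1065]
tool_rot: [[1.0, -0.0, 0.003], [-0.0, -1.0, -0.001], [0.003, 0.001, -1.0]]
ft_force: [-0.3, 0.5, 6.1]
grip_width: 0.0522
```

```bash
python3 -c "
from h import *
plan(.645,-.036,.28,0)"
```

```text
t 2.7 pos [ 0.6468 -0.0371  0.1065] yaw -0.01 grip 0.0522 F [-0.3  0.5  6.1]
shift [-0.0012 -0.001  -0.1735] turn -0.0002 dist 0.174
```

Emit:
play_rows(targets="0 0 0 0 1; 0 0 0 0 1; 0 0 -0.01 0 1; 0 0 -0.03 0 1; 0 0 -0.06 0 1", force=50)

```text
time_s: 3.2
position: [0.6449, -0.0367, 0.1636]
tool_rot: [[1.0, -0.0, -0.005], [-0.0, -1.0, 0.001], [-0.005, -0.001, -1.0]]
ft_force: [0.9, 0.0, -4.7]
grip_width: 0.0516
```

Emit:
play_rows(targets="0 0 -0.035 0 1; 0 0 -0.07 0 1; 0 0 -0.1 0 1; 0 0 -0.12 0 1; 0 0 -0.12 0 1")

```text
time_s: 3.7
position: [0.6466, -0.037, 0.2876]
tool_rot: [[1.0, -0.0, 0.005], [-0.0, -1.0, -0.001], [0.005, 0.001, -1.0]]
ft_force: [0.8, -0.4, -6.2]
grip_width: 0.0519
```

```bash
python3 -c "
from h import *
a=np.radians(-3.8);c=np.array([.4927,.3137])
for X in(.08,0,-.08): print(X,np.round(c+X*np.array([np.cos(a),np.sin(a)]),4))
plan(.5725,.3084,.28,-3.8)"
```

```text
0.08 [0.5725 0.3084]
0 [0.4927 0.3137]
-0.08 [0.4129 0.319 ]
t 3.7 pos [ 0.6466 -0.037   0.2876] yaw -0.01 grip 0.0519 F [ 0.8 -0.4 -6.2]
shift [-0.0742 -0.3454  0.0068] turn 0.0662 dist 0.353
```

Emit:
play_rows(targets="-0.006 -0.027 0 0.01 1; -0.014 -0.065 0 0.02 1; -0.023 -0.108 0 0.035 1; -0.032 -0.15 0 0.05 1; -0.041 -0.192 0 0.066 1")

```text
time_s: 4.2
position: [0.6039, 0.1566, 0.2827]
tool_rot: [[0.998, -0.067, -0.003], [-0.067, -0.998, -0.0], [-0.003, 0.0, -1.0]]
ft_force: [1.0, 0.8, -5.1]
grip_width: 0.0517
```

Emit:
play_rows(targets="-0.0085 -0.04 0 0 1; -0.017 -0.08 0 0 1; -0.024 -0.115 0 0 1; -0.03 -0.14 0 0 1; -0.032 -0.15 0 0 1")

```text
time_s: 4.7
position: [0.5818, 0.3092, 0.2825]
tool_rot: [[0.998, -0.063, -0.003], [-0.063, -0.998, -0.001], [-0.003, 0.001, -1.0]]
ft_force: [0.4, -0.5, -5.9]
grip_width: 0.0517
```

Emit:
play_rows(targets="0 0 0 0 1; 0 0 0 0 1; 0 0 0 0 1")

```text
time_s: 5.0
position: [0.5835, 0.3055, 0.2842]
tool_rot: [[0.998, -0.068, -0.0], [-0.068, -0.998, -0.001], [-0.0, 0.001, -1.0]]
ft_force: [1.0, -0.1, -4.9]
grip_width: 0.0518
```

```bash
python3 -c "
from h import *
plan(.5725,.3084,.097,-3.8)"
```

```text
t 5.0 pos [0.5835 0.3055 0.2842] yaw -3.89 grip 0.0518 F [ 1.  -0.1 -4.9]
shift [-0.0111 -0.0023  0.1872] turn -0.0016 dist 0.188
```

Emit:
play_rows(targets="-0.005 -0.001 0.04 0 1; -0.011 -0.002 0.085 0 1; -0.011 -0.002 0.125 0 1; -0.011 -0.002 0.155 0 1; -0.011 -0.002 0.172 0 1")

```text
time_s: 5.5
position: [0.5715, 0.308, 0.1096]
tool_rot: [[0.998, -0.068, -0.004], [-0.068, -0.998, -0.001], [-0.004, 0.002, -1.0]]
ft_force: [-0.1, -0.2, -5.0]
grip_width: 0.0517
```

Emit:
play_rows(targets="0 0 0.004 0 1; 0 0 0.008 0 1; 0 0 0.010 0 1; 0 0 0.010 0 1")

```text
time_s: 5.9
position: [0.5727, 0.3095, 0.1033]
tool_rot: [[0.998, -0.066, 0.001], [-0.066, -0.998, 0.0], [0.001, -0.001, -1.0]]
ft_force: [0.4, -0.2, -6.1]
grip_width: 0.0519
```

```bash
python3 -c "
from h import *
plan(.5725,.3084,.097,-3.8)"
```

```text
t 5.9 pos [0.5727 0.3095 0.1033] yaw -3.81 grip 0.0519 F [ 0.4 -0.2 -6.1]
shift [-0.0001  0.0011  0.0063] turn -0.0001 dist 0.006
```

Emit:
play_rows(targets="0 0 0.003 0 1; 0 0 0.005 0 1; 0 0 0.005 0 1")

```text
time_s: 6.2
position: [0.5729, 0.3098, 0.0987]
tool_rot: [[0.998, -0.066, 0.002], [-0.066, -0.998, 0.001], [0.002, -0.001, -1.0]]
ft_force: [-0.2, 0.2, 2.4]
grip_width: 0.0519
```

Emit:
play_rows(targets="0 0 0.0015 0 1; 0 0 0.0015 0 1")

```text
time_s: 6.4
position: [0.5733, 0.3099, 0.0986]
tool_rot: [[0.998, -0.066, 0.004], [-0.066, -0.998, 0.001], [0.004, -0.001, -1.0]]
ft_force: [-3.1, -0.9, 10.5]
grip_width: 0.0519
```

Emit:
play_rows(targets="0 0 -0.001 0 0.8; 0 0 -0.001 0 0.4; 0 0 -0.001 0 0; 0 0 -0.001 0 0; 0 0 -0.03 0 0")

```text
time_s: 6.9
position: [0.5705, 0.309, 0.1224]
tool_rot: [[0.998, -0.066, -0.008], [-0.066, -0.998, -0.002], [-0.007, 0.003, -1.0]]
ft_force: [0.3, 0.1, 0.2]
grip_width: 0.0853
```

Emit:
play_rows(targets="0 0 -0.045 0 0; 0 0 -0.09 0 0; 0 0 -0.13 0 0; 0 0 -0.15 0 0; 0 0 -0.15 0 0")

```text
time_s: 7.4
position: [0.5731, 0.3099, 0.2792]
tool_rot: [[0.998, -0.066, 0.006], [-0.066, -0.998, 0.002], [0.006, -0.002, -1.0]]
ft_force: [-0.4, 0.5, -0.7]
grip_width: 0.0854
```

```bash
python3 -c "
from h import *
plan(.521,-.081,.28,0)"
```

```text
t 7.4 pos [0.5731 0.3099 0.2792] yaw -3.79 grip 0.0854 F [-0.4  0.5 -0.7]
shift [-0.0261  0.3935 -0.0019] turn -0.0662 dist 0.394
```

Emit:
play_rows(targets="-0.003 0.045 0 -0.01 0.14; -0.006 0.09 0 -0.02 0.14; -0.009 0.138 0 -0.04 0.14; -0.012 0.186 0 -0.05 0.14; -0.015 0.23 0 -0.066 0.14")

```text
time_s: 7.9
position: [0.5411, 0.0792, 0.2743]
tool_rot: [[1.0, 0.0, -0.003], [0.0, -1.0, 0.0], [-0.003, -0.0, -1.0]]
ft_force: [0.6, -0.5, 0.6]
grip_width: 0.0736
```

Emit:
play_rows(targets="-0.01 0.042 0 0 0.14; -0.018 0.085 0 0 0.14; -0.025 0.125 0 0 0.14; -0.027 0.15 0 0 0.14; -0.027 0.162 0 0 0.14")

```text
time_s: 8.4
position: [0.5144, -0.0827, 0.2745]
tool_rot: [[1.0, -0.003, -0.002], [-0.003, -1.0, 0.001], [-0.002, -0.001, -1.0]]
ft_force: [0.1, 0.8, -0.4]
grip_width: 0.0734
```

Emit:
play_rows(targets="0 0 0 0 0.14; 0 0 0 0 0.14; 0 0 0 0 0.14")

```text
time_s: 8.7
position: [0.5152, -0.0796, 0.2758]
tool_rot: [[1.0, 0.001, -0.0], [0.001, -1.0, 0.0], [-0.0, -0.0, -1.0]]
ft_force: [-0.7, 0.1, 0.0]
grip_width: 0.0736
```

```bash
python3 - <<'E'
from h import *
plan(.521,-.081,.100,0)
s=status.observe();R=np.array(s['tool_rot']);p=np.array(s['position'])
im=snap('wrist','w3.png')
T=np.eye(4);T[:3,:3]=R;T[:3,3]=p;T=T@im['T_tool_cam']
W=cloud(im,T);h=W[...,2]
for lo,hi,n in((.137,.165,'L/F'),(.115,.133,'S'),(.070,.09,'cam')):
    m=((h>lo)&(h<hi)).astype(np.uint8)
    k,l,st,c=cv2.connectedComponentsWithStats(m)
    for i in range(1,k):
        if st[i,4]>400:
            q=W[l==i];print(n,st[i],np.round(q.mean(0),4),rect(q[:,:2]))
E
```

```text
t 8.7 pos [ 0.5152 -0.0796  0.2758] yaw 0.08 grip 0.0736 F [-0.7  0.1  0. ]
shift [0.0059 0.0015 0.1758] turn 0.0014 dist 0.176
L/F [ 286  142   69   58 3889] [ 0.5229 -0.0819  0.1485] (array([521.4, -81.9]), array([51.2, 60.1]), 0.13)
S [ 188  129   67   67 3538] [0.5257 0.0106 0.1255] (array([524.7,  11.6]), array([62.7, 63.4]), 89.05)
cam [ 214   80  121   36 3895] [ 0.582  -0.0351  0.0797] (array([582.3, -34.2]), array([125.1,  35.1]), 89.57)
```

View pics/w3.png

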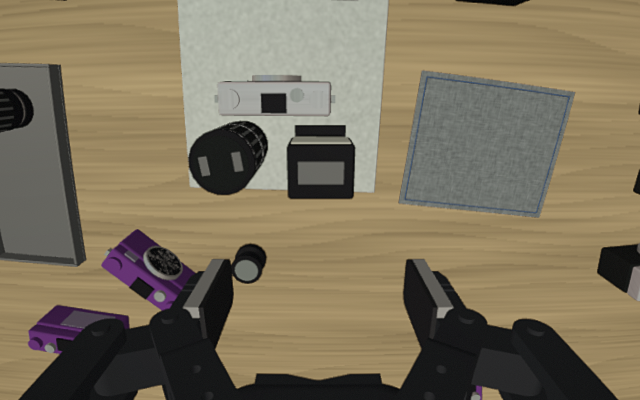

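The flash at (321,170) measures (0.5215, -0.0815), squared to about 0.1°. I'll descend.

Emit:
play_rows(targets="0.006 0.0015 0.045 0 0.14; 0.006 0.0015 0.09 0 0.14; 0.006 0.0015 0.13 0 0.14; 0.006 0.0015 0.16 0 0.14; 0.006 0.0015 0.175 0 0.14")

```text
time_s: 9.25
position: [0.52, -0.081, 0.0984]
tool_rot: [[1.0, 0.001, -0.004], [0.001, -1.0, 0.002], [-0.004, -0.002, -1.0]]
ft_force: [-0.1, -0.1, 0.2]
grip_width: 0.0732
```

Emit:
play_rows(targets="0 0 0 0 0.14; 0 0 0 0 0.14; 0 0 0 0 0.5; 0 0 0 0 1; 0 0 0 0 1", force=40)

```text
time_s: 9.75
position: [0.5218, -0.0823, 0.1026]
tool_rot: [[1.0, -0.0, 0.003], [-0.0, -1.0, -0.001], [0.003, 0.001, -1.0]]
ft_force: [-0.3, 1.9, 6.7]
grip_width: 0.0588
```

Emit:
play_rows(targets="0 0 0 0 1; 0 0 0 0 1", force=50)

```text
time_s: 9.95
position: [0.5219, -0.0823, 0.1027]
tool_rot: [[1.0, -0.0, 0.003], [-0.0, -1.0, -0.001], [0.003, 0.001, -1.0]]
ft_force: [0.2, 2.4, 6.2]
grip_width: 0.0585
```

Emit:
play_rows(targets="0 0 -0.015 0 1; 0 0 -0.045 0 1; 0 0 -0.085 0 1; 0 0 -0.125 0 1; 0 0 -0.16 0 1")

```text
time_s: 10.45
position: [0.5208, -0.0823, 0.2634]
tool_rot: [[1.0, -0.0, 0.001], [-0.0, -1.0, -0.001], [0.001, 0.001, -1.0]]
ft_force: [1.0, -0.2, -4.2]
grip_width: 0.0583
```

Emit:
play_rows(targets="0 0 -0.015 0 1; 0 0 -0.015 0 1")

```text
time_s: 10.65
position: [0.5216, -0.0825, 0.2783]
tool_rot: [[1.0, -0.0, 0.004], [-0.0, -1.0, -0.002], [0.004, 0.002, -1.0]]
ft_force: [1.2, 0.3, -4.5]
grip_width: 0.058
```

```bash
python3 -c "
from h import *
plan(.4927,.3137,.28,-3.8)"
```

```text
t 10.65 pos [ 0.5216 -0.0825  0.2783] yaw -0.01 grip 0.058 F [ 1.2  0.3 -4.5]
shift [-0.0289 -0.3962 -0.0025] turn 0.0662 dist 0.397
```

Emit:
play_rows(targets="-0.003 -0.03 0 0.01 1; -0.006 -0.072 0 0.02 1; -0.009 -0.115 0 0.035 1; -0.012 -0.16 0 0.05 1; -0.015 -0.205 0 0.066 1")

```text
time_s: 11.15
position: [0.5051, 0.1242, 0.2746]
tool_rot: [[0.998, -0.067, -0.002], [-0.067, -0.998, -0.0], [-0.002, 0.0, -1.0]]
ft_force: [1.6, -0.6, -3.9]
grip_width: 0.0581
```

Emit:
play_rows(targets="-0.003 -0.044 0 0 1; -0.006 -0.088 0 0 1; -0.009 -0.13 0 0 1; -0.013 -0.165 0 0 1; -0.013 -0.19 0 0 1")

```text
time_s: 11.65
position: [0.5045, 0.3153, 0.2742]
tool_rot: [[0.998, -0.064, -0.003], [-0.064, -0.998, -0.001], [-0.003, 0.001, -1.0]]
ft_force: [1.0, -0.2, -3.4]
grip_width: 0.0581
```

Emit:
play_rows(targets="0 0 0 0 1; 0 0 0 0 1; 0 0 0 0 1")

```text
time_s: 11.95
position: [0.5056, 0.3121, 0.2753]
tool_rot: [[0.998, -0.067, -0.001], [-0.067, -0.998, -0.001], [-0.001, 0.001, -1.0]]
ft_force: [-0.3, -0.7, -2.9]
grip_width: 0.0584
```

```bash
python3 -c "
from h import *
plan(.4927,.3137,.0947,-3.8)"
```

```text
t 11.95 pos [0.5056 0.3121 0.2753] yaw -3.85 grip 0.0584 F [-0.3 -0.7 -2.9]
shift [-0.0128 -0.0009  0.1806] turn -0.0008 dist 0.181
```

Emit:
play_rows(targets="-0.013 -0.001 0.02 0 1; -0.013 -0.001 0.065 0 1; -0.013 -0.001 0.11 0 1; -0.013 -0.001 0.15 0 1; -0.013 -0.001 0.168 0 1")

```text
time_s: 12.45
position: [0.4911, 0.313, 0.1043]
tool_rot: [[0.998, -0.068, -0.006], [-0.068, -0.998, -0.002], [-0.005, 0.003, -1.0]]
ft_force: [0.6, -0.2, -3.0]
grip_width: 0.0583
```

Emit:
play_rows(targets="0 0 0.003 0 1; 0 0 0.006 0 1; 0 0 0.008 0 1; 0 0 0.008 0 1")

```text
time_s: 12.85
position: [0.4933, 0.3149, 0.101]
tool_rot: [[0.998, -0.066, 0.002], [-0.066, -0.998, 0.001], [0.002, -0.001, -1.0]]
ft_force: [-0.1, -0.6, -2.7]
grip_width: 0.0581
```

Emit:
play_rows(targets="0 0 0.003 0 1; 0 0 0.006 0 1; 0 0 0.006 0 1")

```text
time_s: 13.15
position: [0.4932, 0.3151, 0.0948]
tool_rot: [[0.998, -0.066, 0.002], [-0.066, -0.998, 0.001], [0.002, -0.001, -1.0]]
ft_force: [-0.9, 0.0, 2.1]
grip_width: 0.0581
```

Emit:
play_rows(targets="0 0 0.001 0 1; 0 0 0.001 0 1")

```text
time_s: 13.35
position: [0.4935, 0.3153, 0.0947]
tool_rot: [[0.998, -0.066, 0.003], [-0.066, -0.998, 0.001], [0.003, -0.001, -1.0]]
ft_force: [-2.6, -0.2, 9.5]
grip_width: 0.0582
```

Emit:
play_rows(targets="0 0 -0.001 0 0.8; 0 0 -0.001 0 0.4; 0 0 -0.001 0 0; 0 0 -0.001 0 0; 0 0 -0.03 0 0")

```text
time_s: 13.85
position: [0.491, 0.3141, 0.1198]
tool_rot: [[0.998, -0.066, -0.007], [-0.066, -0.998, -0.003], [-0.007, 0.003, -1.0]]
ft_force: [0.1, 0.1, 0.0]
grip_width: 0.0855
```

Emit:
play_rows(targets="0 0 -0.045 0 0; 0 0 -0.09 0 0; 0 0 -0.13 0 0; 0 0 -0.15 0 0; 0 0 -0.15 0 0")

```text
time_s: 14.35
position: [0.4937, 0.3152, 0.2759]
tool_rot: [[0.998, -0.066, 0.006], [-0.066, -0.998, 0.002], [0.005, -0.002, -1.0]]
ft_force: [-0.4, 0.7, -0.3]
grip_width: 0.0854
```

```bash
python3 -c "
from h import *
plan(.5235,.0115,.28,0)"
```

```text
t 14.35 pos [0.4937 0.3152 0.2759] yaw -3.79 grip 0.0854 F [-0.4  0.7 -0.3]
shift [ 0.0499  0.3011 -0.0045] turn -0.0662 dist 0.305
```

Emit:
play_rows(targets="0.007 0.04 0 -0.01 0; 0.014 0.085 0 -0.02 0; 0.021 0.13 0 -0.04 0; 0.028 0.175 0 -0.05 0; 0.036 0.22 0 -0.066 0")

```text
time_s: 14.85
position: [0.5135, 0.0913, 0.2715]
tool_rot: [[1.0, 0.001, -0.002], [0.001, -1.0, 0.0], [-0.002, -0.0, -1.0]]
ft_force: [1.7, -0.3, 0.2]
grip_width: 0.0857
```

Emit:
play_rows(targets="0.007 0.035 0 0 0; 0.01 0.065 0 0 0; 0.01 0.08 0 0 0; 0.01 0.08 0 0 0; 0.01 0.08 0 0 0")

```text
time_s: 15.35
position: [0.5239, 0.0138, 0.2725]
tool_rot: [[1.0, 0.0, -0.001], [0.0, -1.0, 0.001], [-0.001, -0.001, -1.0]]
ft_force: [-0.7, 0.1, 0.1]
grip_width: 0.0855
```

```bash
python3 - <<'E'
from h import *
plan(.5235,.0115,.079,0)
s=status.observe();R=np.array(s['tool_rot']);p=np.array(s['position'])
im=snap('wrist','w4.png')
T=np.eye(4);T[:3,:3]=R;T[:3,3]=p;T=T@im['T_tool_cam']
W=cloud(im,T);h=W[...,2]
for lo,hi,n in((.131,.165,'L/F'),(.115,.131,'S'),(.070,.09,'cam')):
    m=((h>lo)&(h<hi)).astype(np.uint8)
    k,l,st,c=cv2.connectedComponentsWithStats(m)
    for i in range(1,k):
        if st[i,4]>400:
            q=W[l==i];print(n,st[i],np.round(q.mean(0),4),rect(q[:,:2]))
E
```

```text
t 15.35 pos [0.5239 0.0138 0.2725] yaw 0.0 grip 0.0855 F [-0.7  0.1  0.1]
shift [-0.0002  0.0024  0.1935] turn 0.0 dist 0.194
L/F [   0   97   27   59 1191] [0.573  0.2902 0.1427] (array([573.9, 293.1]), array([22.3, 50.9]), 89.07)
L/F [   0  182   49   53 2208] [0.4939 0.3021 0.1398] (array([493.4, 306.9]), array([46.2, 51.5]), 85.03)
S [  0  95  41  57 720] [0.5768 0.2895 0.1232] (array([575.5, 296.3]), array([53.3, 28.1]), 3.53)
S [ 286  139   68   67 3545] [0.5254 0.012  0.1256] (array([524.3,  11.9]), array([63.1, 62.9]), 33.79)
S [  0 177  59  54 765] [0.5002 0.2921 0.1232] (array([506. , 299.7]), array([73.2, 36.8]), 42.78)
cam [ 304   88  121   37 3958] [ 0.582  -0.0326  0.0797] (array([582.3, -34.8]), array([125.2,  36.1]), 89.64)
cam [ 35  94  34  50 566] [0.5766 0.2892 0.0798] (array([575. , 294.2]), array([51.3, 22.9]), 1.35)
```

View pics/w4.png

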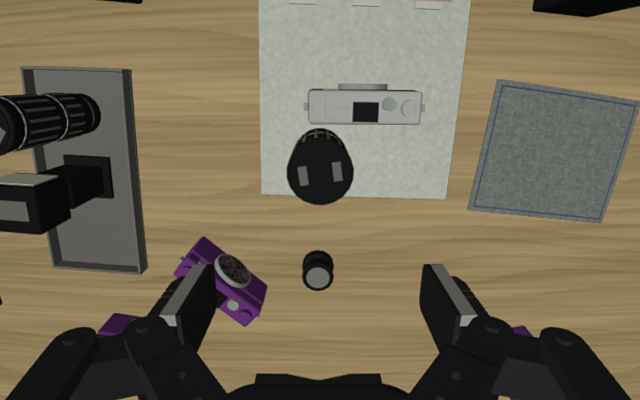

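The short lens, at (320,166), measures (0.524, 0.012), and the long lens and flash are standing in the tray. I'll descend on the short lens.

Emit:
play_rows(targets="0 0.002 0.045 0 0; 0 0.002 0.09 0 0; 0 0.002 0.135 0 0; 0 0.002 0.175 0 0; 0 0.002 0.193 0 0")

```text
time_s: 15.9
position: [0.5223, 0.0128, 0.0767]
tool_rot: [[1.0, 0.002, -0.005], [0.002, -1.0, 0.001], [-0.005, -0.001, -1.0]]
ft_force: [0.7, -0.2, -0.4]
grip_width: 0.0855
```

Emit:
play_rows(targets="0 0 0 0 0; 0 0 0 0 0; 0 0 0 0 0.5; 0 0 0 0 1; 0 0 0 0 1", force=40)

```text
time_s: 16.4
position: [0.5252, 0.0111, 0.082]
tool_rot: [[1.0, 0.0, 0.004], [0.0, -1.0, -0.001], [0.004, 0.001, -1.0]]
ft_force: [-1.3, 2.1, 7.8]
grip_width: 0.061
```

Emit:
play_rows(targets="0 0 0 0 1; 0 0 0 0 1", force=50)

```text
time_s: 16.6
position: [0.5253, 0.0111, 0.0821]
tool_rot: [[1.0, -0.0, 0.004], [-0.0, -1.0, -0.001], [0.004, 0.001, -1.0]]
ft_force: [-0.1, 1.7, 9.4]
grip_width: 0.0605
```

Emit:
play_rows(targets="0 0 -0.015 0 1; 0 0 -0.045 0 1; 0 0 -0.085 0 1; 0 0 -0.125 0 1; 0 0 -0.16 0 1")

```text
time_s: 17.1
position: [0.5238, 0.0111, 0.2424]
tool_rot: [[1.0, -0.0, 0.001], [-0.0, -1.0, -0.0], [0.001, 0.0, -1.0]]
ft_force: [0.9, -1.1, -5.0]
grip_width: 0.0605
```

Emit:
play_rows(targets="0 0 -0.01 0 1; 0 0 -0.01 0 1")

```text
time_s: 17.3
position: [0.5242, 0.011, 0.2505]
tool_rot: [[1.0, -0.0, 0.002], [-0.0, -1.0, -0.0], [0.002, 0.0, -1.0]]
ft_force: [0.2, 0.3, -5.0]
grip_width: 0.0604
```

```bash
python3 -c "
from h import *
plan(.412,.319,.25,-3.8)"
```

```text
t 17.3 pos [0.5242 0.011  0.2505] yaw -0.01 grip 0.0604 F [ 0.2  0.3 -5. ]
shift [-1.123e-01 -3.080e-01  2.000e-04] turn 0.0661 dist 0.328
```

Emit:
play_rows(targets="-0.01 -0.028 0 0.01 1; -0.024 -0.066 0 0.02 1; -0.038 -0.105 0 0.035 1; -0.053 -0.145 0 0.05 1; -0.068 -0.185 0 0.066 1")

```text
time_s: 17.8
position: [0.4545, 0.1972, 0.2474]
tool_rot: [[0.998, -0.067, -0.005], [-0.067, -0.998, -0.001], [-0.004, 0.001, -1.0]]
ft_force: [1.2, 0.1, -3.9]
grip_width: 0.0605
```

Emit:
play_rows(targets="-0.013 -0.038 0 0 1; -0.025 -0.075 0 0 1; -0.034 -0.1 0 0 1; -0.04 -0.119 0 0 1; -0.04 -0.119 0 0 1")

```text
time_s: 18.3
position: [0.4225, 0.319, 0.2472]
tool_rot: [[0.998, -0.063, -0.005], [-0.063, -0.998, -0.001], [-0.005, 0.002, -1.0]]
ft_force: [0.0, -0.4, -6.2]
grip_width: 0.0607
```

Emit:
play_rows(targets="0 0 0 0 1; 0 0 0 0 1")

```text
time_s: 18.5
position: [0.4241, 0.3165, 0.2489]
tool_rot: [[0.998, -0.067, -0.002], [-0.067, -0.998, -0.001], [-0.002, 0.001, -1.0]]
ft_force: [-0.4, -0.1, -4.0]
grip_width: 0.0604
```

```bash
python3 -c "
from h import *
plan(.412,.319,.0741,-3.8)"
```

```text
t 18.5 pos [0.4241 0.3165 0.2489] yaw -3.84 grip 0.0604 F [-0.4 -0.1 -4. ]
shift [-0.012  -0.0019  0.1748] turn -0.0007 dist 0.175
```

Emit:
play_rows(targets="-0.012 -0.002 0.02 0 1; -0.012 -0.002 0.06 0 1; -0.012 -0.002 0.105 0 1; -0.012 -0.002 0.145 0 1; -0.012 -0.002 0.162 0 1")

```text
time_s: 19.0
position: [0.4107, 0.3183, 0.0843]
tool_rot: [[0.998, -0.068, -0.006], [-0.068, -0.998, -0.003], [-0.005, 0.003, -1.0]]
ft_force: [-0.1, 0.7, -4.3]
grip_width: 0.0604
```

Emit:
play_rows(targets="0 0 0.003 0 1; 0 0 0.006 0 1; 0 0 0.009 0 1; 0 0 0.011 0 1; 0 0 0.011 0 1")

```text
time_s: 19.5
position: [0.4125, 0.3202, 0.0774]
tool_rot: [[0.998, -0.066, 0.001], [-0.066, -0.998, 0.0], [0.001, -0.0, -1.0]]
ft_force: [-1.1, 0.1, -4.0]
grip_width: 0.0603
```

Emit:
play_rows(targets="0 0 0.002 0 1; 0 0 0.004 0 1; 0 0 0.004 0 1")

```text
time_s: 19.8
position: [0.4131, 0.3206, 0.0743]
tool_rot: [[0.998, -0.066, 0.003], [-0.066, -0.998, 0.001], [0.003, -0.001, -1.0]]
ft_force: [-0.7, 0.7, 6.0]
grip_width: 0.06
```

Emit:
play_rows(targets="0 0 0.001 0 1; 0 0 0.001 0 1")

```text
time_s: 20.0
position: [0.4133, 0.3208, 0.0742]
tool_rot: [[0.998, -0.066, 0.004], [-0.066, -0.998, 0.002], [0.004, -0.002, -1.0]]
ft_force: [-2.8, -0.0, 12.1]
grip_width: 0.0602
```

Emit:
play_rows(targets="0 0 -0.001 0 0.8; 0 0 -0.001 0 0.4; 0 0 -0.001 0 0; 0 0 -0.001 0 0; 0 0 -0.03 0 0")

```text
time_s: 20.5
position: [0.4107, 0.3194, 0.0996]
tool_rot: [[0.998, -0.066, -0.006], [-0.066, -0.998, -0.003], [-0.006, 0.003, -1.0]]
ft_force: [-0.1, 0.3, 0.2]
grip_width: 0.0852
```

Emit:
play_rows(targets="0 0 -0.045 0 0; 0 0 -0.09 0 0; 0 0 -0.13 0 0; 0 0 -0.17 0 0; 0 0 -0.17 0 0")

```text
time_s: 21.0
position: [0.4139, 0.321, 0.2772]
tool_rot: [[0.998, -0.066, 0.009], [-0.066, -0.998, 0.004], [0.009, -0.005, -1.0]]
ft_force: [-0.1, -0.7, 0.3]
grip_width: 0.0853
```

```bash
python3 -c "
from h import *
plan(.583,-.034,.26,90)
snap('top','t1.png')"
```

```text
t 21.0 pos [0.4139 0.321  0.2772] yaw -3.79 grip 0.0853 F [-0.1 -0.7  0.3]
shift [0.192  0.3431 0.0172] turn 1.5047 dist 0.394
```

View pics/t1.png

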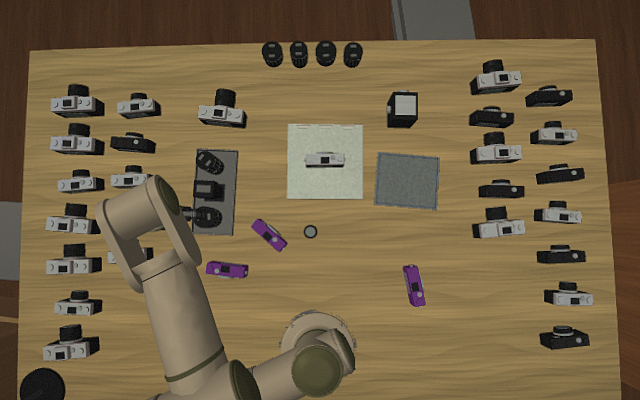

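The three tall things stand in the tray, at (210,162), (208,190) and (208,217), and the camera is untouched at (325,160). Next I'll go to the camera, turning -1.637 rad.

Emit:
play_rows(targets="0.017 0.03 0.002 -0.14 0; 0.035 0.062 0.004 -0.28 0; 0.053 0.094 0.006 -0.42 0; 0.07 0.126 0.008 -0.57 0; 0.088 0.157 0.01 -0.72 0")

```text
time_s: 21.55
position: [0.4897, 0.1563, 0.2605]
tool_rot: [[0.79, 0.613, -0.003], [0.613, -0.79, -0.0], [-0.002, -0.001, -1.0]]
ft_force: [0.1, 0.9, 0.5]
grip_width: 0.0853
```

```bash
python3 -c "
from h import *
plan(.583,-.034,.26,90)"
```

```text
t 21.55 pos [0.4897 0.1563 0.2605] yaw 37.77 grip 0.0853 F [0.1 0.9 0.5]
shift [-0.0428  0.2076  0.0003] turn -0.9115 dist 0.212
```

Emit:
play_rows(targets="-0.008 0.04 0 -0.14 0; -0.016 0.08 0 -0.28 0; -0.024 0.12 0 -0.42 0; -0.032 0.155 0 -0.56 0; -0.038 0.185 0 -0.7 0")

```text
time_s: 22.05
position: [0.5721, -0.0142, 0.2602]
tool_rot: [[0.211, 0.977, -0.003], [0.977, -0.211, 0.001], [-0.0, -0.003, -1.0]]
ft_force: [-0.4, 1.1, -0.4]
grip_width: 0.0851
```

```bash
python3 -c "
from h import *
plan(.583,-.034,.26,90)"
```

```text
t 22.05 pos [ 0.5721 -0.0142  0.2602] yaw 77.8 grip 0.0851 F [-0.4  1.1 -0.4]
shift [-0.0171  0.0148  0.0002] turn -0.213 dist 0.023
```

Emit:
play_rows(targets="-0.009 0.008 0 -0.11 0; -0.017 0.015 0 -0.21 0; -0.017 0.015 0 -0.21 0; -0.017 0.015 0 -0.21 0")

```text
time_s: 22.45
position: [0.5826, -0.0319, 0.2609]
tool_rot: [[0.011, 1.0, -0.002], [1.0, -0.011, 0.001], [0.001, -0.002, -1.0]]
ft_force: [-0.5, 0.8, -0.8]
grip_width: 0.0859
```

```bash
python3 - <<'E'
from h import *
plan(.583,-.034,.037,90)
s=status.observe();R=np.array(s['tool_rot']);p=np.array(s['position'])
im=snap('wrist','w5.png')
T=np.eye(4);T[:3,:3]=R;T[:3,3]=p;T=T@im['T_tool_cam']
W=cloud(im,T);h=W[...,2]
for lo,hi,n in((.070,.09,'cam'),(-.01,.008,'matpl')):
    m=((h>lo)&(h<hi)).astype(np.uint8)
    k,l,st,c=cv2.connectedComponentsWithStats(m)
    for i in range(1,k):
        if st[i,4]>400:
            q=W[l==i];print(n,st[i],np.round(q.mean(0),4),rect(q[:,:2]))
E
```

```text
t 22.45 pos [ 0.5826 -0.0319  0.2609] yaw 89.4 grip 0.0859 F [-0.5  0.8 -0.8]
shift [-0.0023  0.0009  0.2239] turn -0.0105 dist 0.224
cam [613  69  27  55 829] [0.8987 0.0381 0.0806] (array([903.8,  38.6]), array([24.5, 54.3]), 2.53)
cam [ 299  110   41  113 3760] [ 0.5819 -0.0316  0.0797] (array([584.5, -37.6]), array([121.2,  41.1]), 89.65)
cam [ 580  221   47   45 1301] [ 0.9194 -0.13    0.0713] (array([ 919.4, -130.5]), array([58.8, 56.4]), 4.1)
cam [401 325  31  57 441] [ 0.6961 -0.2558  0.08  ] (array([ 691.5, -269.2]), array([77.8, 24. ]), 68.22)
matpl [     0      0    640    400 151478] [ 0.5457 -0.0756  0.0009] (array([ 500.3, -152.6]), array([620.1, 970.4]), 89.79)
```

View pics/w5.png

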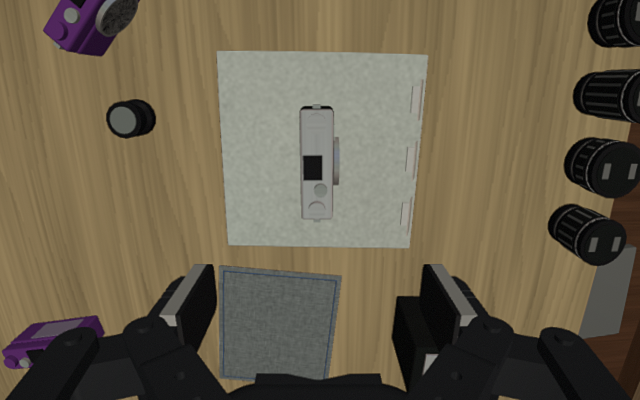

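The camera at (318,162) is clear on all sides. I'll descend.

Emit:
play_rows(targets="-0.002 0.001 0.04 0 0; -0.002 0.001 0.085 0 0; -0.002 0.001 0.13 0 0; -0.002 0.001 0.17 0 0; -0.002 0.001 0.2 0 0")

```text
time_s: 23.0
position: [0.5826, -0.0331, 0.0596]
tool_rot: [[0.009, 1.0, -0.003], [1.0, -0.009, 0.001], [0.001, -0.003, -1.0]]
ft_force: [-0.3, -0.7, -0.1]
grip_width: 0.0857
```

Emit:
play_rows(targets="0 0 0.013 0 0; 0 0 0.021 0 0; 0 0 0.021 0 0.3; 0 0 0.021 0 0.6; 0 0 0.021 0 1", force=40)

```text
time_s: 23.5
position: [0.5845, -0.0342, 0.0421]
tool_rot: [[0.008, 1.0, 0.002], [1.0, -0.008, -0.0], [-0.0, 0.002, -1.0]]
ft_force: [0.0, -0.8, -0.5]
grip_width: 0.0438
```

Emit:
play_rows(targets="0 0 0 0 1; 0 0 0 0 1; 0 0 0 0 1", force=50)

```text
time_s: 23.8
position: [0.584, -0.0342, 0.0423]
tool_rot: [[0.008, 1.0, 0.001], [1.0, -0.008, -0.0], [-0.0, 0.001, -1.0]]
ft_force: [-3.4, 0.3, 5.8]
grip_width: 0.0312
```

The grip width of 31 mm means the pads sit above most of the cap. I'll reopen and regrip lower.

Emit:
play_rows(targets="0 0 0 0 0.4; 0 0 0 0 0; 0 0 0 0 0; 0 0 0.008 0 0; 0 0 0.015 0 0")

```text
time_s: 24.3
position: [0.5838, -0.0341, 0.0253]
tool_rot: [[0.008, 1.0, -0.0], [1.0, -0.008, 0.0], [0.0, -0.0, -1.0]]
ft_force: [0.4, -0.0, 0.1]
grip_width: 0.085
```

Emit:
play_rows(targets="0 0 0 0 0; 0 0 0 0 0; 0 0 0 0 0.4; 0 0 0 0 1; 0 0 0 0 1", force=40)

```text
time_s: 24.8
position: [0.584, -0.0342, 0.0262]
tool_rot: [[0.008, 1.0, 0.0], [1.0, -0.008, -0.0], [-0.0, 0.0, -1.0]]
ft_force: [-0.6, -0.5, 0.1]
grip_width: 0.0442
```

Emit:
play_rows(targets="0 0 0 0 1; 0 0 0 0 1; 0 0 0 0 1", force=50)

```text
time_s: 25.1
position: [0.5843, -0.0342, 0.0265]
tool_rot: [[0.008, 1.0, 0.001], [1.0, -0.008, -0.0], [-0.0, 0.001, -1.0]]
ft_force: [0.5, 0.2, 4.6]
grip_width: 0.0397
```

Emit:
play_rows(targets="0 0 -0.01 0 1; 0 0 -0.03 0 1; 0 0 -0.06 0 1; 0 0 -0.09 0 1; 0 0 -0.11 0 1")

```text
time_s: 25.6
position: [0.5837, -0.0341, 0.1378]
tool_rot: [[0.008, 1.0, 0.0], [1.0, -0.008, -0.0], [-0.0, 0.0, -1.0]]
ft_force: [-0.1, 0.5, -5.2]
grip_width: 0.0395
```

```bash
python3 - <<'E'
from h import *
im=dict(np.load('pics/w4.png.npz'))
yaw=0;R=np.array([[1,0,-.001],[0,-1,.001],[-.001,-.001,-1.]])
T=np.eye(4);T[:3,:3]=R;T[:3,3]=[.5239,.0138,.2725];T=T@im['T_tool_cam']
im3=dict(np.load('pics/w3.png.npz'));R3=np.array([[1,.001,0],[.001,-1,0],[0,0,-1.]])
T3=np.eye(4);T3[:3,:3]=R3;T3[:3,3]=[.5152,-.0796,.2758];T3=T3@im3['T_tool_cam']
for i,t,b in((im3,T3,(392,585,62,222)),):
    u0,u1,v0,v1=b
    h=cv2.cvtColor(i['pixels'],cv2.COLOR_RGB2HSV)[v0:v1,u0:u1].astype(int)
    m=((h[...,0]>40)&(h[...,0]<140)&(h[...,2]<190)).astype(np.uint8)
    m=cv2.morphologyEx(m,cv2.MORPH_CLOSE,np.ones((5,5)));m=cv2.morphologyEx(m,cv2.MORPH_OPEN,np.ones((5,5)))
    c=max(cv2.findContours(m,cv2.RETR_EXTERNAL,cv2.CHAIN_APPROX_NONE)[0],key=cv2.contourArea)[:,0]+[u0,v0]
    print(c.min(0),c.max(0),rect(ray(i,c,.004,t)[:,:2]))
plan(.518,-.2945,.14,84.1)
E
```

```text
[400  72] [572 216] (array([ 518.7, -295. ]), array([199.2, 168.2]), 83.83)
t 25.6 pos [ 0.5837 -0.0341  0.1378] yaw 89.56 grip 0.0395 F [-0.1  0.5 -5.2]
shift [-0.2609 -0.0637 -0.0021] turn 0.0953 dist 0.269
```

Emit:
play_rows(targets="-0.025 -0.006 0 0.02 1; -0.065 -0.016 0 0.04 1; -0.108 -0.026 0 0.06 1; -0.15 -0.037 0 0.08 1; -0.19 -0.047 0 0.095 1")

```text
time_s: 26.1
position: [0.5341, -0.2251, 0.1357]
tool_rot: [[0.103, 0.995, -0.002], [0.995, -0.103, 0.001], [0.001, -0.002, -1.0]]
ft_force: [0.9, -0.3, -4.1]
grip_width: 0.0397
```

Emit:
play_rows(targets="-0.035 0 0 0 1; -0.06 0 0 0 1; -0.07 0 0 0 1; -0.07 0 0 0 1; -0.07 0 0 0 1")

```text
time_s: 26.6
position: [0.5282, -0.2922, 0.1357]
tool_rot: [[0.102, 0.995, -0.001], [0.995, -0.102, 0.001], [0.001, -0.001, -1.0]]
ft_force: [-0.9, 0.1, -3.4]
grip_width: 0.0397
```

```bash
python3 - <<'E'
from h import *
plan(.518,-.2945,.0185,84.1)
E
```

```text
t 26.6 pos [ 0.5282 -0.2922  0.1357] yaw 84.15 grip 0.0397 F [-0.9  0.1 -3.4]
shift [-0.0035 -0.0098  0.1172] turn 0.0008 dist 0.118
```

Emit:
play_rows(targets="-0.003 -0.01 0.015 0 1; -0.003 -0.01 0.05 0 1; -0.003 -0.01 0.085 0 1; -0.003 -0.01 0.1 0 1; -0.003 -0.01 0.106 0 1")

```text
time_s: 27.1
position: [0.5176, -0.2933, 0.0284]
tool_rot: [[0.101, 0.995, -0.003], [0.995, -0.101, 0.003], [0.002, -0.003, -1.0]]
ft_force: [0.3, 0.2, -4.4]
grip_width: 0.0396
```

Emit:
play_rows(targets="0 0 0.003 0 1; 0 0 0.006 0 1; 0 0 0.009 0 1; 0 0 0.009 0 1")

```text
time_s: 27.5
position: [0.5181, -0.2954, 0.0213]
tool_rot: [[0.102, 0.995, 0.0], [0.995, -0.102, -0.0], [-0.0, 0.0, -1.0]]
ft_force: [0.1, -0.7, -5.2]
grip_width: 0.0396
```

Emit:
play_rows(targets="0 0 0.002 0 1; 0 0 0.003 0 1; 0 0 0.003 0 1")

```text
time_s: 27.8
position: [0.5181, -0.2955, 0.0185]
tool_rot: [[0.103, 0.995, 0.0], [0.995, -0.103, -0.0], [-0.0, 0.001, -1.0]]
ft_force: [-1.4, 1.0, 0.5]
grip_width: 0.0398
```

Emit:
play_rows(targets="0 0 0.001 0 1; 0 0 0.001 0 1")

```text
time_s: 28.0
position: [0.5182, -0.2955, 0.0184]
tool_rot: [[0.102, 0.995, 0.001], [0.995, -0.102, -0.001], [-0.001, 0.001, -1.0]]
ft_force: [-3.4, 2.5, 9.3]
grip_width: 0.0396
```

Emit:
play_rows(targets="0 0 -0.001 0 0.6; 0 0 -0.001 0 0.3; 0 0 -0.001 0 0; 0 0 -0.001 0 0; 0 0 -0.001 0 0")

```text
time_s: 28.5
position: [0.5181, -0.2955, 0.018]
tool_rot: [[0.102, 0.995, 0.0], [0.995, -0.102, -0.0], [-0.0, 0.0, -1.0]]
ft_force: [0.7, 0.6, -0.3]
grip_width: 0.0852
```

Emit:
play_rows(targets="0 0 -0.015 0 0; 0 0 -0.045 0 0; 0 0 -0.09 0 0; 0 0 -0.135 0 0; 0 0 -0.18 0 0")

```text
time_s: 29.0
position: [0.5178, -0.2952, 0.1999]
tool_rot: [[0.102, 0.995, -0.0], [0.995, -0.102, -0.0], [-0.0, -0.0, -1.0]]
ft_force: [-0.0, -0.1, -0.4]
grip_width: 0.0857
```

Emit:
play_rows(targets="0 0 -0.05 0 0; 0 0 -0.08 0 0; 0 0 -0.08 0 0; 0 0 -0.08 0 0")

```text
time_s: 29.4
position: [0.518, -0.2953, 0.2778]
tool_rot: [[0.103, 0.995, 0.0], [0.995, -0.103, -0.0], [-0.0, 0.0, -1.0]]
ft_force: [0.3, 0.4, -1.0]
grip_width: 0.0857
```

```bash
python3 - <<'E'
from h import *
plan(.4133,.3208,.28,-3.8)
s=status.observe();R=np.array(s['tool_rot']);p=np.array(s['position'])
im=snap('wrist','w6.png')
T=np.eye(4);T[:3,:3]=R;T[:3,3]=p;T=T@im['T_tool_cam']
W=cloud(im,T);h=W[...,2]
m=((h>.062)&(h<.085)).astype(np.uint8)
k,l,st,c=cv2.connectedComponentsWithStats(m)
for i in range(1,k):
    if st[i,4]>400:
        q=W[l==i];print(st[i],np.round(q.mean(0),4),rect(q[:,:2]))
E
```

```text
t 29.4 pos [ 0.518  -0.2953  0.2778] yaw 84.12 grip 0.0857 F [ 0.3  0.4 -1. ]
shift [ 0.6022 -0.1673 -0.0023] turn 1.5344 dist 0.625
[468  89  22  72 641] [ 0.6898 -0.2729  0.0738] (array([ 690. , -273.7]), array([74.6,  9.3]), 81.46)
[ 299  106   38  107 3365] [ 0.5164 -0.2924  0.0717] (array([ 518.3, -298.4]), array([120.7,  41. ]), 84.18)
[   4  164   94   51 2512] [ 0.2006 -0.2964  0.0684] (array([ 196.4, -298.2]), array([118.1,  36.3]), 9.25)
[ 540  297   64   48 1513] [ 0.8313 -0.5412  0.0735] (array([ 842. , -549.1]), array([ 59.6, 115.7]), 65.62)
[ 373  307   67   68 1923] [ 0.6018 -0.5347  0.0749] (array([ 603.1, -543.2]), array([88.7, 98.6]), 11.33)
[ 199  319   76   70 2070] [ 0.3845 -0.5398  0.0736] (array([ 383.9, -542.1]), array([ 74.2, 108.3]), 35.45)
[ 293  329   33   51 1223] [ 0.478  -0.5553  0.0692] (array([ 479.9, -560.9]), array([81.5, 40.2]), 87.1)
```

View pics/w6.png

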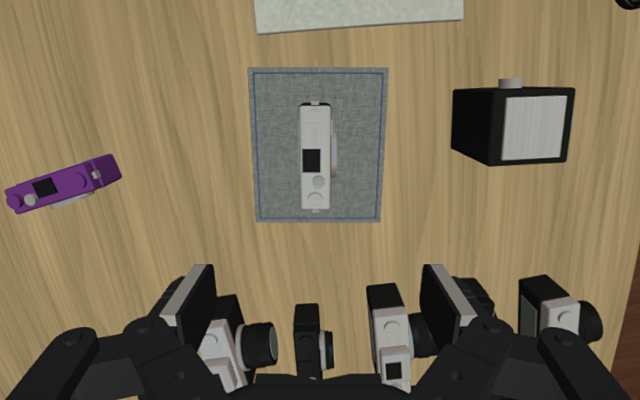

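The camera at (316,158) is centred and square on the mat, which spans (248..388, 67..222). Now back to the tray for the short lens.

Emit:
play_rows(targets="0.03 -0.008 0 0.14 0; 0.07 -0.019 0 0.29 0; 0.115 -0.032 0 0.44 0; 0.16 -0.044 0 0.59 0; 0.205 -0.057 0 0.74 0")

```text
time_s: 29.95
position: [0.4816, -0.0854, 0.2763]
tool_rot: [[0.747, 0.665, -0.003], [0.665, -0.747, 0.001], [-0.001, -0.003, -1.0]]
ft_force: [0.7, 0.5, -0.0]
grip_width: 0.0855
```

```bash
python3 - <<'E'
from h import *
plan(.4133,.3208,.28,-3.8)
E
```

```text
t 29.95 pos [ 0.4816 -0.0854  0.2763] yaw 41.71 grip 0.0855 F [ 0.7  0.5 -0. ]
shift [ 0.2192 -0.3487 -0.0029] turn 0.7943 dist 0.412
```

Emit:
play_rows(targets="0.023 -0.037 0 0.14 0; 0.047 -0.075 0 0.28 0; 0.071 -0.113 0 0.43 0; 0.095 -0.151 0 0.58 0; 0.12 -0.19 0 0.72 0")

```text
time_s: 30.45
position: [0.4456, 0.1248, 0.2765]
tool_rot: [[0.998, 0.064, -0.003], [0.064, -0.998, -0.0], [-0.003, -0.0, -1.0]]
ft_force: [0.9, -0.5, -0.7]
grip_width: 0.085
```

```bash
python3 - <<'E'
from h import *
plan(.4133,.3208,.28,-3.8)
E
```

```text
t 30.45 pos [0.4456 0.1248 0.2765] yaw 3.68 grip 0.085 F [ 0.9 -0.5 -0.7]
shift [-0.0196 -0.1976 -0.0034] turn 0.1305 dist 0.199
```

Emit:
play_rows(targets="-0.004 -0.045 0 0.06 0; -0.008 -0.09 0 0.1 0; -0.013 -0.135 0 0.13 0; -0.018 -0.175 0 0.13 0; -0.02 -0.194 0 0.13 0")

```text
time_s: 30.95
position: [0.4117, 0.3179, 0.2761]
tool_rot: [[0.998, -0.058, -0.003], [-0.058, -0.998, -0.001], [-0.003, 0.001, -1.0]]
ft_force: [-0.2, 0.6, -0.5]
grip_width: 0.0858
```

Emit:
play_rows(targets="0 0 0 0 0; 0 0 0 0 0; 0 0 0 0 0")

```text
time_s: 31.25
position: [0.4134, 0.3144, 0.2774]
tool_rot: [[0.998, -0.062, -0.001], [-0.062, -0.998, -0.001], [-0.001, 0.001, -1.0]]
ft_force: [0.1, 0.7, 0.4]
grip_width: 0.0855
```

```bash
python3 - <<'E'
from h import *
plan(.4133,.3208,.0742,-3.8)
E
```

```text
t 31.25 pos [0.4134 0.3144 0.2774] yaw -3.53 grip 0.0855 F [0.1 0.7 0.4]
shift [-0.0003 -0.0066  0.2032] turn 0.0048 dist 0.203
```

Emit:
play_rows(targets="0 -0.0065 0.04 0.005 0; 0 -0.0065 0.085 0.005 0; 0 -0.0065 0.13 0.005 0; 0 -0.0065 0.175 0.005 0; 0 -0.0065 0.202 0.005 0")

```text
time_s: 31.75
position: [0.4127, 0.32, 0.0731]
tool_rot: [[0.998, -0.067, -0.004], [-0.067, -0.998, -0.002], [-0.003, 0.002, -1.0]]
ft_force: [-0.1, 0.3, -1.1]
grip_width: 0.0855
```

Emit:
play_rows(targets="0 0 0 0 0; 0 0 0 0 0; 0 0 0 0 0; 0 0 0 0 0.5; 0 0 0 0 1", force=40)

```text
time_s: 32.25
position: [0.4142, 0.322, 0.0772]
tool_rot: [[0.998, -0.065, 0.002], [-0.065, -0.998, 0.001], [0.002, -0.001, -1.0]]
ft_force: [-2.5, -7.9, 29.5]
grip_width: 0.0592
```

Emit:
play_rows(targets="0 0 0 0 1; 0 0 0 0 1; 0 0 0 0 1", force=50)

```text
time_s: 32.55
position: [0.4212, 0.3185, 0.0884]
tool_rot: [[0.998, -0.063, 0.023], [-0.063, -0.998, -0.005], [0.024, 0.003, -1.0]]
ft_force: [-6.0, -39.3, 113.8]
grip_width: 0.0125
```

```bash
python3 - <<'E'
from h import *
snap('scene','s2.png');a=cv2.imread('pics/s2.png')[180:350,340:560];cv2.imwrite('pics/s2z.png',cv2.resize(a,None,fx=3.5,fy=3.5))
s=status.observe();print(s['ft_force'],s['grip_width'],s['position'])
E
```

```text
[ -3.31824895 -34.49007519 115.05141817] 0.004609592826598524 [0.42267951 0.31951218 0.08977018]
```

View pics/s2z.png

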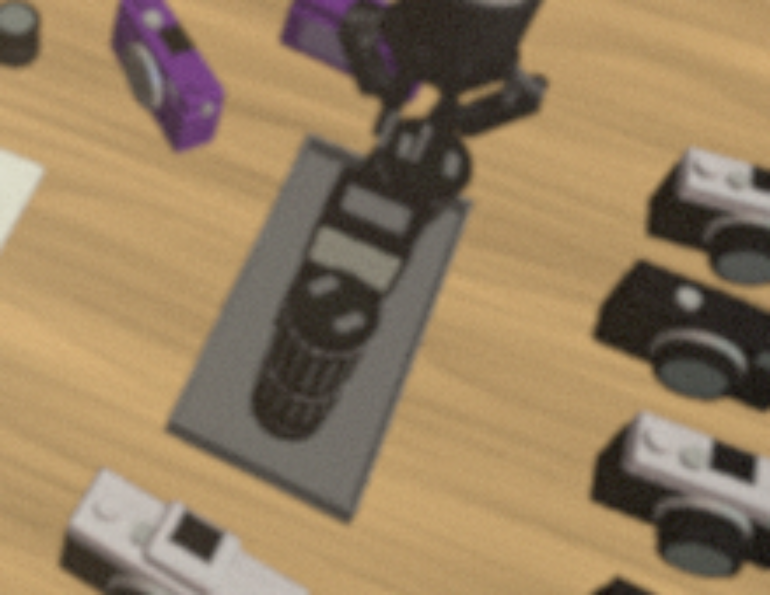

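Emit:
play_rows(targets="0 0 -0.008 0 0.9", force=20)

```text
time_s: 32.7
position: [0.4187, 0.3214, 0.0919]
tool_rot: [[0.998, -0.066, 0.016], [-0.066, -0.998, 0.003], [0.016, -0.004, -1.0]]
ft_force: [0.3, -3.3, 10.1]
grip_width: 0.0085
```

```bash
python3 - <<'E'
from h import *
snap('wrist','w7.png')
s=status.observe();print(s['ft_force'],s['grip_width'],s['position'])
E
```

```text
[ -1.6947865  -14.80106822  48.70403422] 0.008184764878100855 [0.41764224 0.32168187 0.09120221]
```

View pics/w7.png

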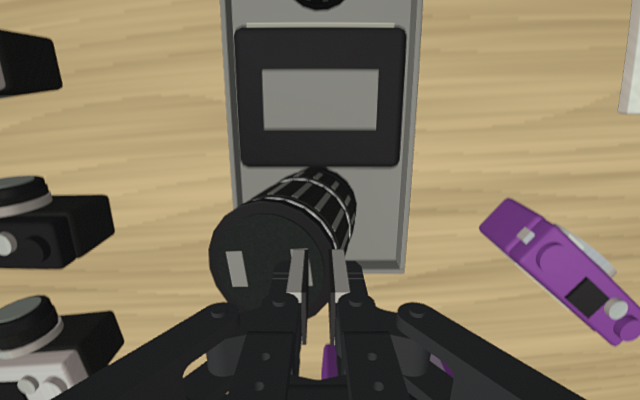

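```bash
python3 - <<'E'
from h import *
im=dict(np.load('pics/w7.png.npz'))
R=np.array([[.998,-.066,.016],[-.066,-.998,.003],[.016,-.004,-1.]])
T=np.eye(4);T[:3,:3]=R;T[:3,3]=[.418,.3215,.0915];T=T@im['T_tool_cam']
W=cloud(im,T)
q=W[215:300,215:275].reshape(-1,3);q=q[q[:,2]>.08]
for _ in range(4):
    c=q.mean(0);n=np.linalg.svd(q-c,full_matrices=False)[2][2];n*=np.sign(n[2]);r=(q-c)@n;q=q[abs(r)<max(.003,1.2*np.std(r))]
print(c,n,np.degrees(np.arccos(n[2])),len(q))
for v in range(190,330,20):print(v,[tuple(np.round(W[v,u],3)) for u in (225,245,270,295,310,330,345)])
E
python3 - <<'E'
from rig import status
s=status.observe();print(s['time_s'],s['ft_force'],s['position'],s['grip_width'])
E
```

```text
[0.42262616 0.35584965 0.11821149] [0.06273905 0.22480313 0.97238231] 13.49695799632389 4650
190 [(np.float64(0.425), np.float64(0.394), np.float64(0.0)), (np.float64(0.425), np.float64(0.377), np.float64(0.005)), (np.float64(0.447), np.float64(0.344), np.float64(0.091)), (np.float64(0.446), np.float64(0.331), np.float64(0.093)), (np.float64(0.444), np.float64(0.324), np.float64(0.085)), (np.float64(0.438), np.float64(0.313), np.float64(0.067)), (np.float64(0.43), np.float64(0.302), np.float64(0.04))]
210 [(np.float64(0.408), np.float64(0.397), np.float64(0.0)), (np.float64(0.445), np.float64(0.352), np.float64(0.117)), (np.float64(0.445), np.float64(0.341), np.float64(0.119)), (np.float64(0.445), np.float64(0.329), np.float64(0.121)), (np.float64(0.441), np.float64(0.323), np.float64(0.11)), (np.float64(0.435), np.float64(0.314), np.float64(0.096)), (np.float64(0.425), np.float64(0.305), np.float64(0.068))]
230 [(np.float64(0.435), np.float64(0.364), np.float64(0.115)), (np.float64(0.436), np.float64(0.353), np.float64(0.118)), (np.float64(0.436), np.float64(0.341), np.float64(0.12)
[... 1301 characters left out ...]
3)), (np.float64(0.407), np.float64(0.325), np.float64(0.125)), (np.float64(0.429), np.float64(0.316), np.float64(0.162)), (np.float64(0.429), np.float64(0.311), np.float64(0.162))]
310 [(np.float64(0.432), np.float64(0.348), np.float64(0.176)), (np.float64(0.394), np.float64(0.359), np.float64(0.119)), (np.float64(0.431), np.float64(0.335), np.float64(0.175)), (np.float64(0.43), np.float64(0.327), np.float64(0.175)), (np.float64(0.396), np.float64(0.326), np.float64(0.126)), (np.float64(0.422), np.float64(0.316), np.float64(0.164)), (np.float64(0.43), np.float64(0.312), np.float64(0.176))]
32.75 [ -1.6947865  -14.80106822  48.70403422] [0.41764224 0.32168187 0.09120221] 0.008184764878100855
```

```bash
python3 - <<'E'
from h import *
for f in('w6','w7'):
    im=dict(np.load(f'pics/{f}.png.npz'));C=cloud(im,im['T_tool_cam'])
    d=C[...,2]; 
    m=(d<-.02)&(np.abs(C[...,0])<.03)&(abs(C[...,1])<.06) if f=='w6' else (d<-.02)&(np.abs(C[...,0])<.03)&(abs(C[...,1])<.02)
    q=C[m];print(f,q[:,2].max(),np.round(np.percentile(q[:,2],[50,90,95,99]),4))
    i=np.argsort(-q[:,2])[:5];print(np.round(q[i],4))
im=dict(np.load('pics/w7.png.npz'));C=cloud(im,im['T_tool_cam'])
for u in(290,300,335,345): print(u,[tuple(np.round(C[v,u],3).tolist()) for v in range(235,300,8)])
im=dict(np.load('pics/w6.png.npz'));C=cloud(im,im['T_tool_cam'])
for u in(190,205,215,430): print(u,[tuple(np.round(C[v,u],3).tolist()) for v in range(255,330,12)])
E
```

```text
w6 -0.04634468988979332 [-0.1011 -0.0661 -0.0588 -0.0513]
[[ 0.0031  0.044  -0.0463]
 [-0.0016 -0.0422 -0.0464]
 [-0.0011 -0.0421 -0.0464]
 [-0.0081 -0.0423 -0.047 ]
 [ 0.0021  0.0439 -0.0471]]
w7 -0.020073070389246883 [-0.0885 -0.0314 -0.0296 -0.0247]
[[ 0.0176  0.0028 -0.0201]
 [ 0.0271 -0.0112 -0.0201]
 [ 0.0078  0.0095 -0.0201]
 [ 0.014   0.0052 -0.0201]
 [ 0.0206 -0.0001 -0.0201]]
290 [(0.015, -0.012, -0.03), (0.011, -0.012, -0.03), (0.008, -0.012, -0.032), (0.004, -0.012, -0.03), (0.012, -0.01, -0.054), (0.012, -0.01, -0.059), (0.012, -0.01, -0.065), (0.012, -0.009, -0.07), (0.013, -0.009, -0.077)]
300 [(0.016, -0.008, -0.032), (0.012, -0.008, -0.032), (0.012, -0.007, -0.04), (0.012, -0.007, -0.047), (0.012, -0.007, -0.054), (0.012, -0.006, -0.059), (0.013, -0.006, -0.066), (0.012, -0.006, -0.071), (0.01, -0.006, -0.072)]
335 [(0.011, 0.009, -0.019), (0.007, 0.009, -0.021), (0.012, 0.008, -0.04), (0.012, 0.007, -0.047), (0.013, 0.007, -0.055), (0.013, 0.007, -0.061), (0.012, 0.006, -0.066), (0.013, 0.006, -0.071), (0.009, 0.006, -0.071)]
345 [(0.002, 0.015, 0.0), (-0.002, 0.015
[... 184 characters left out ...]
151, -0.182, 0.278), (-0.17, -0.184, 0.277), (0.01, -0.046, -0.063), (0.011, -0.043, -0.072), (0.009, -0.042, -0.075), (0.005, -0.042, -0.077), (0.002, -0.041, -0.079)]
205 [(-0.151, -0.16, 0.277), (0.01, -0.043, -0.054), (0.008, -0.042, -0.059), (0.005, -0.041, -0.062), (-0.0, -0.042, -0.062), (-0.005, -0.042, -0.064), (-0.009, -0.042, -0.065)]
215 [(-0.151, -0.145, 0.277), (-0.17, -0.148, 0.277), (-0.19, -0.15, 0.278), (-0.004, -0.042, -0.048), (-0.007, -0.041, -0.052), (-0.214, -0.138, 0.225), (-0.215, -0.131, 0.201)]
430 [(-0.152, 0.16, 0.279), (0.011, 0.045, -0.054), (0.008, 0.043, -0.059), (0.004, 0.044, -0.06), (-0.001, 0.044, -0.061), (-0.005, 0.044, -0.063), (-0.009, 0.044, -0.065)]
```

The fingers sit about 35 to 45 mm farther back than the stated TCP, so the short lens was only held by its rim and squeezed out. It is now tilted about 13°, which is still stable. I'll raise gently and look.

Emit:
play_rows(targets="0 0 -0.003 0 0.9; 0 0 -0.005 0 0.9")

```text
time_s: 32.95
position: [0.4153, 0.3217, 0.0921]
tool_rot: [[0.998, -0.065, 0.006], [-0.065, -0.998, 0.001], [0.006, -0.001, -1.0]]
ft_force: [-0.5, -3.2, 7.5]
grip_width: 0.0085
```

```bash
cat >> h.py <<'E'
def top_tilt(f,box,zmin,zmax):
    s=status.observe();R=np.array(s['tool_rot']);p=np.array(s['position'])
    im=snap('wrist',f)
    T=np.eye(4);T[:3,:3]=R;T[:3,3]=p;T=T@im['T_tool_cam'];W=cloud(im,T)
    u0,u1,v0,v1=box
    q=W[v0:v1,u0:u1].reshape(-1,3);q=q[(q[:,2]>zmin)&(q[:,2]<zmax)]
    for _ in range(5):
        c=q.mean(0);n=np.linalg.svd(q-c,full_matrices=False)[2][2];n*=np.sign(n[2]);r=(q-c)@n;q=q[abs(r)<max(.003,1.5*np.std(r))]
    print('top',np.round(c,4),'n',np.round(n,3),'tilt',np.degrees(np.arccos(n[2])),len(q),rect(q[:,:2]))
    return W
E
python3 - <<'E'
from h import *
top_tilt('w8.png',(215,275,215,300),.08,.135)
s=status.observe();print(s['ft_force'],s['grip_width'],s['position'])
E
```

```text
top [0.4203 0.3556 0.119 ] n [0.034 0.222 0.974] tilt 12.984903098098792 4787 (array([418.8, 356.3]), array([29.8, 49.6]), 80.42)
[ 0.02049121 -7.20658149 16.32253506] 0.00849416064266383 [0.41514263 0.32172076 0.09192761]
```

View pics/w8.png

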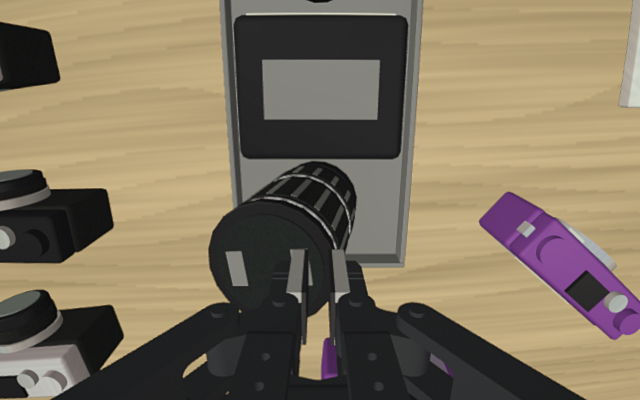

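Emit:
play_rows(targets="0 0 -0.002 0 0.9; 0 0 -0.004 0 0.9; 0 0 -0.004 0 0.9")

```text
time_s: 33.3
position: [0.4137, 0.322, 0.0934]
tool_rot: [[0.998, -0.065, 0.001], [-0.065, -0.998, 0.0], [0.001, -0.0, -1.0]]
ft_force: [0.4, -0.4, 0.2]
grip_width: 0.0087
```

```bash
python3 - <<'E'
from h import *
top_tilt('w9.png',(215,275,215,300),.08,.135)
s=status.observe();print(s['ft_force'],s['grip_width'],s['position'])
E
```

```text
top [0.4202 0.3432 0.1165] n [0.152 0.983 0.103] tilt 84.0871730938676 251 (array([419.6, 344.3]), array([ 5.3, 21.6]), 84.75)
[-0.01812135  0.33530175 -0.15899043] 0.008037883328886341 [0.41362905 0.32196296 0.09310974]
```

View pics/w9.png

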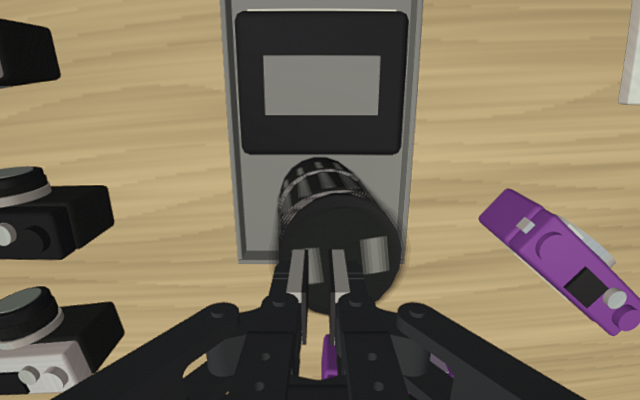

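Emit:
play_rows(targets="0 0 -0.03 0 0.9; 0 0 -0.075 0 0.9; 0 0 -0.115 0 0.5; 0 0 -0.15 0 0; 0 0 -0.15 0 0")

```text
time_s: 33.85
position: [0.4151, 0.3227, 0.2475]
tool_rot: [[0.998, -0.065, 0.008], [-0.065, -0.998, 0.004], [0.008, -0.004, -1.0]]
ft_force: [0.5, -0.3, -0.4]
grip_width: 0.0519
```

```bash
python3 - <<'E'
from h import *
W=top_tilt('w10.png',(220,420,120,260),.108,.13)
s=status.observe();print(s['ft_force'],s['grip_width'],s['position'])
E
```

```text
top [0.4133 0.3216 0.1177] n [ 0.005 -0.002  1.   ] tilt 0.3045562059310748 3829 (array([412.4, 321.5]), array([62.4, 62.9]), 84.58)
[ 0.29451631 -0.25415366 -0.19697586] 0.05900012016674336 [0.41423293 0.32226375 0.24465375]
```

View pics/w10.png

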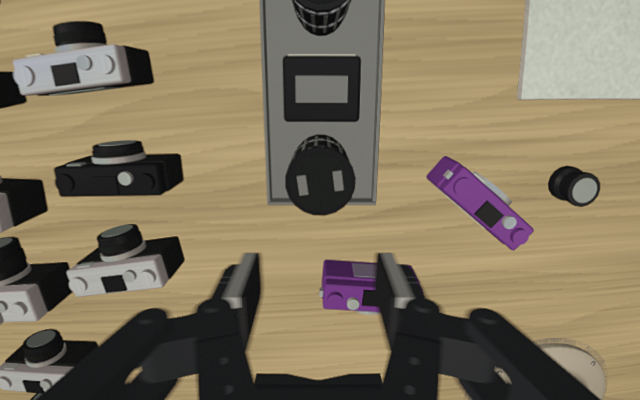

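The short lens is upright again at (320,180), world (0.413, 0.3215), tilt 0.3°. I'll regrip with the pads about 30 mm lower.

Emit:
play_rows(targets="0 0 0 0 0; 0 0 0 0 0; 0 0 0 0 0")

```text
time_s: 34.2
position: [0.4133, 0.3217, 0.2419]
tool_rot: [[0.998, -0.065, -0.002], [-0.065, -0.998, -0.001], [-0.002, 0.001, -1.0]]
ft_force: [0.7, -0.1, -0.2]
grip_width: 0.0853
```

```bash
python3 - <<'E'
from h import *
plan(.413,.3212,.046,-3.8)
E
```

```text
t 34.2 pos [0.4133 0.3217 0.2419] yaw -3.75 grip 0.0853 F [ 0.7 -0.1 -0.2]
shift [1.000e-04 3.000e-04 1.959e-01] turn 0.0009 dist 0.196
```

Emit:
play_rows(targets="0 0 0.04 0 0; 0 0 0.085 0 0; 0 0 0.12 0 0; 0 0 0.15 0 0; 0 0 0.175 0 0")

```text
time_s: 34.7
position: [0.4129, 0.3215, 0.0658]
tool_rot: [[0.998, -0.065, -0.002], [-0.065, -0.998, -0.001], [-0.002, 0.001, -1.0]]
ft_force: [0.0, 0.6, -0.6]
grip_width: 0.0853
```

Emit:
play_rows(targets="0 0 0.01 0 0; 0 0 0.019 0 0; 0 0 0.02 0 0; 0 0 0.02 0 0.4; 0 0 0.02 0 1", force=40)

```text
time_s: 35.2
position: [0.4143, 0.3221, 0.0492]
tool_rot: [[0.998, -0.065, 0.002], [-0.065, -0.998, 0.001], [0.002, -0.001, -1.0]]
ft_force: [-1.9, -0.6, 0.4]
grip_width: 0.0631
```

Emit:
play_rows(targets="0 0 0 0 1; 0 0 0 0 1", force=40)

```text
time_s: 35.4
position: [0.4142, 0.3221, 0.0492]
tool_rot: [[0.998, -0.065, 0.002], [-0.065, -0.998, 0.001], [0.002, -0.001, -1.0]]
ft_force: [-1.0, -1.0, 7.2]
grip_width: 0.0628
```

```bash
python3 - <<'E'
from h import *
im=snap('wrist','w11.png');plan(.5253,.0111,.25,0)
E
```

```text
t 35.45 pos [0.4143 0.3221 0.0492] yaw -3.75 grip 0.0631 F [ 0.3 -0.8  5.8]
shift [ 0.1315  0.3029 -0.2009] turn -0.0654 dist 0.386
```

View pics/w11.png

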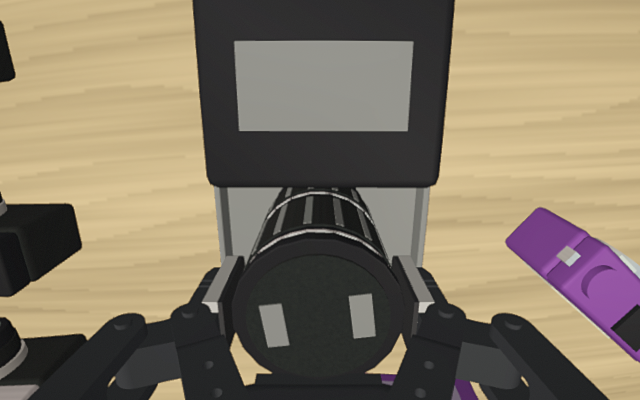

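The pads now hold the lens body on both sides, at (225,290) and (410,290), with 63 mm width. I'll lift and carry it.

Emit:
play_rows(targets="0 0 -0.015 0 1; 0 0 -0.045 0 1; 0 0 -0.085 0 1; 0 0 -0.125 0 1; 0 0 -0.16 0 1", force=50)

```text
time_s: 35.95
position: [0.4133, 0.3218, 0.2099]
tool_rot: [[0.998, -0.065, 0.0], [-0.065, -0.998, 0.0], [0.0, -0.0, -1.0]]
ft_force: [-0.5, 0.9, -5.3]
grip_width: 0.0629
```

Emit:
play_rows(targets="0.005 0.01 -0.01 0 1; 0.018 0.04 -0.01 -0.02 1; 0.034 0.078 -0.01 -0.04 1; 0.05 0.116 -0.01 -0.055 1; 0.066 0.152 -0.01 -0.065 1")

```text
time_s: 36.45
position: [0.4692, 0.1635, 0.2162]
tool_rot: [[1.0, 0.0, -0.003], [0.0, -1.0, -0.001], [-0.003, 0.001, -1.0]]
ft_force: [1.4, -0.2, -4.9]
grip_width: 0.0628
```

```bash
python3 - <<'E'
from h import *
plan(.5253,.0111,.22,0)
E
```

```text
t 36.45 pos [0.4692 0.1635 0.2162] yaw 0.0 grip 0.0628 F [ 1.4 -0.2 -4.9]
shift [ 0.0561  0.1524 -0.0038] turn 0.0 dist 0.162
```

Emit:
play_rows(targets="0.014 0.038 0 0 1; 0.028 0.078 0 0 1; 0.04 0.11 0 0 1; 0.05 0.138 0 0 1; 0.055 0.15 0 0 1")

```text
time_s: 36.95
position: [0.5244, 0.0129, 0.216]
tool_rot: [[1.0, -0.003, -0.003], [-0.003, -1.0, -0.0], [-0.003, 0.0, -1.0]]
ft_force: [0.4, 0.6, -4.5]
grip_width: 0.063
```

Emit:
play_rows(targets="0 0 0 0 1; 0 0 0 0 1; 0 0 0 0 1")

```text
time_s: 37.25
position: [0.524, 0.0168, 0.2177]
tool_rot: [[1.0, 0.001, -0.001], [0.001, -1.0, 0.0], [-0.001, -0.0, -1.0]]
ft_force: [0.6, -0.2, -4.1]
grip_width: 0.0628
```

```bash
python3 - <<'E'
from h import *
plan(.525,.0113,.0572,0)
E
```

```text
t 37.25 pos [0.524  0.0168 0.2177] yaw 0.05 grip 0.0628 F [ 0.6 -0.2 -4.1]
shift [0.0011 0.0056 0.1605] turn 0.0008 dist 0.161
```

Emit:
play_rows(targets="0.001 0.0055 0.03 0 1; 0.001 0.0055 0.07 0 1; 0.001 0.0055 0.11 0 1; 0.001 0.0055 0.14 0 1; 0.001 0.0055 0.15 0 1")

```text
time_s: 37.75
position: [0.5237, 0.0116, 0.0655]
tool_rot: [[1.0, 0.001, -0.005], [0.001, -1.0, 0.001], [-0.005, -0.001, -1.0]]
ft_force: [-0.1, -0.1, -4.0]
grip_width: 0.0632
```

Emit:
play_rows(targets="0 0 0.003 0 1; 0 0 0.006 0 1; 0 0 0.008 0 1; 0 0 0.008 0 1")

```text
time_s: 38.15
position: [0.526, 0.0104, 0.0608]
tool_rot: [[1.0, -0.0, 0.002], [-0.0, -1.0, -0.0], [0.002, 0.0, -1.0]]
ft_force: [0.7, -0.8, -4.6]
grip_width: 0.0629
```

Emit:
play_rows(targets="0 0 0.002 0 1; 0 0 0.004 0 1; 0 0 0.004 0 1")

```text
time_s: 38.45
position: [0.5261, 0.0102, 0.0573]
tool_rot: [[1.0, -0.0, 0.002], [-0.0, -1.0, -0.0], [0.002, 0.0, -1.0]]
ft_force: [-1.7, -0.5, 6.2]
grip_width: 0.0625
```

Emit:
play_rows(targets="0 0 0.001 0 1; 0 0 0.001 0 1")

```text
time_s: 38.65
position: [0.5264, 0.0102, 0.0573]
tool_rot: [[1.0, -0.0, 0.003], [-0.0, -1.0, -0.001], [0.003, 0.001, -1.0]]
ft_force: [-5.1, -1.0, 15.9]
grip_width: 0.0627
```

Emit:
play_rows(targets="0 0 -0.001 0 0.5; 0 0 -0.001 0 0.2; 0 0 -0.001 0 0; 0 0 -0.001 0 0; 0 0 -0.02 0 0")

```text
time_s: 39.15
position: [0.5244, 0.0105, 0.0734]
tool_rot: [[1.0, -0.0, -0.004], [-0.0, -1.0, 0.001], [-0.004, -0.001, -1.0]]
ft_force: [-0.5, -0.4, 0.0]
grip_width: 0.0851
```

Emit:
play_rows(targets="0 0 -0.045 0 0; 0 0 -0.09 0 0; 0 0 -0.135 0 0; 0 0 -0.18 0 0; 0 0 -0.2 0 0")

```text
time_s: 39.65
position: [0.5264, 0.0102, 0.2793]
tool_rot: [[1.0, -0.0, 0.006], [-0.0, -1.0, -0.001], [0.006, 0.001, -1.0]]
ft_force: [-0.3, 0.4, -0.5]
grip_width: 0.0855
```

```bash
python3 - <<'E'
from h import *
W=top_tilt('w12.png',(200,440,100,260),.11,.135)
plan(.4935,.315,.27,-3.8)
E
```

```text
top [0.525  0.0096 0.1257] n [0.005 0.001 1.   ] tilt 0.2614658628489627 3344 (array([524.1,   9.6]), array([63.1, 62.9]), 53.26)
t 39.7 pos [0.5269 0.0101 0.2808] yaw -0.01 grip 0.0855 F [-0.3 -0.6  1.8]
shift [-0.0336 -0.3049  0.0099] turn 0.0661 dist 0.307
```

View pics/w12.png

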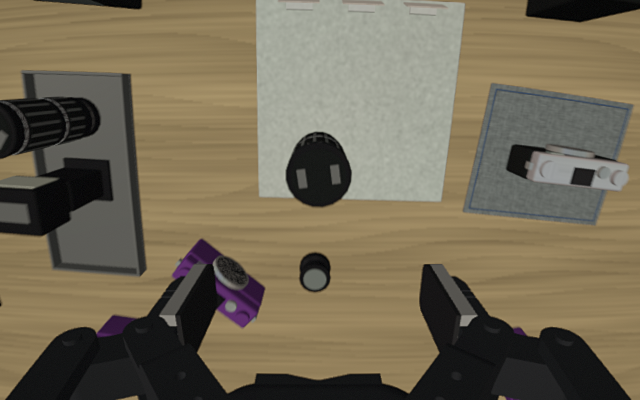

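The short lens at (318,168) is back at (0.524, 0.0096), against (0.524, 0.012) at the start, upright. The flash is next.

Emit:
play_rows(targets="-0.004 -0.035 0 0.01 0; -0.009 -0.08 0 0.02 0; -0.014 -0.125 0 0.035 0; -0.019 -0.17 0 0.05 0; -0.023 -0.215 0 0.066 0")

```text
time_s: 40.2
position: [0.502, 0.2271, 0.2745]
tool_rot: [[0.998, -0.067, -0.001], [-0.067, -0.998, -0.0], [-0.001, 0.0, -1.0]]
ft_force: [1.5, 0.8, 0.8]
grip_width: 0.0851
```

Emit:
play_rows(targets="-0.008 -0.04 0 0 0; -0.013 -0.07 0 0 0; -0.015 -0.088 0 0 0; -0.015 -0.088 0 0 0; -0.015 -0.088 0 0 0")

```text
time_s: 40.7
position: [0.4934, 0.3139, 0.2744]
tool_rot: [[0.998, -0.066, -0.001], [-0.066, -0.998, -0.001], [-0.001, 0.001, -1.0]]
ft_force: [-0.5, 0.1, 0.2]
grip_width: 0.0851
```

```bash
python3 - <<'E'
from h import *
W=top_tilt('w13.png',(240,400,90,260),.13,.143)
plan(.4935,.315,.070,-3.8)
E
```

```text
top [0.4936 0.3156 0.1408] n [ 0.007 -0.001  1.   ] tilt 0.42502980887974956 3481 (array([492.3, 315.7]), array([60. , 49.8]), 86.23)
t 40.75 pos [0.4936 0.3135 0.2746] yaw -3.83 grip 0.0854 F [0.5 0.9 0.4]
shift [-1.000e-04 -1.600e-03  2.046e-01] turn -0.0005 dist 0.205
```

View pics/w13.png

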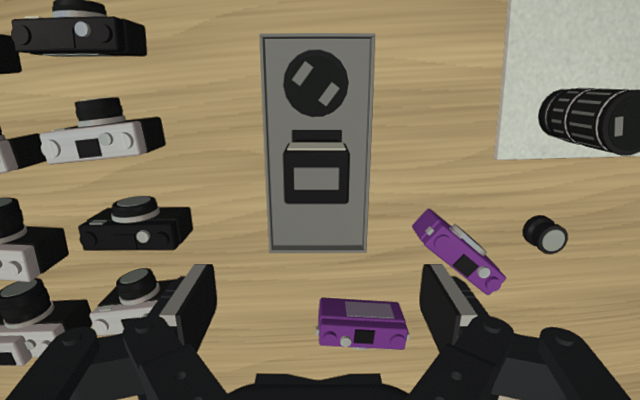

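The flash at (316,172) is upright and aligned with the tray.

Emit:
play_rows(targets="0 -0.002 0.04 0 0; 0 -0.002 0.085 0 0; 0 -0.002 0.125 0 0; 0 -0.002 0.16 0 0; 0 -0.002 0.19 0 0")

```text
time_s: 41.25
position: [0.4935, 0.3147, 0.0833]
tool_rot: [[0.998, -0.068, -0.001], [-0.068, -0.998, -0.001], [-0.001, 0.001, -1.0]]
ft_force: [0.5, 0.2, -0.4]
grip_width: 0.0854
```

Emit:
play_rows(targets="0 0 0.01 0 0; 0 0 0.015 0 0; 0 0 0.015 0 0; 0 0 0.015 0 0.4; 0 0 0.015 0 1", force=40)

```text
time_s: 41.75
position: [0.4943, 0.3162, 0.0714]
tool_rot: [[0.998, -0.066, 0.002], [-0.066, -0.998, 0.001], [0.002, -0.001, -1.0]]
ft_force: [-3.0, -13.9, 26.5]
grip_width: 0.0596
```

Emit:
play_rows(targets="0 0 0 0 1; 0 0 0 0 1; 0 0 0 0 1")

```text
time_s: 42.05
position: [0.4943, 0.3162, 0.0715]
tool_rot: [[0.998, -0.066, 0.002], [-0.066, -0.998, 0.001], [0.002, -0.001, -1.0]]
ft_force: [-0.9, -2.2, 5.9]
grip_width: 0.0594
```

Emit:
play_rows(targets="0 0 -0.015 0 1; 0 0 -0.045 0 1; 0 0 -0.085 0 1; 0 0 -0.125 0 1; 0 0 -0.165 0 1", force=50)

```text
time_s: 42.55
position: [0.4931, 0.316, 0.2365]
tool_rot: [[0.998, -0.066, -0.001], [-0.066, -0.998, -0.0], [-0.001, 0.0, -1.0]]
ft_force: [0.6, 0.4, -3.9]
grip_width: 0.0595
```

Emit:
play_rows(targets="0 0.01 -0.02 0 1; 0 0.035 -0.03 -0.015 1; 0 0.075 -0.035 -0.03 1; 0 0.115 -0.035 -0.045 1; 0 0.16 -0.035 -0.066 1")

```text
time_s: 43.05
position: [0.4823, 0.1555, 0.27]
tool_rot: [[1.0, 0.002, -0.0], [0.002, -1.0, 0.0], [-0.0, -0.0, -1.0]]
ft_force: [1.4, 0.1, -2.7]
grip_width: 0.0595
```

```bash
python3 - <<'E'
from h import *
plan(.522,-.0822,.265,0)
E
```

```text
t 43.05 pos [0.4823 0.1555 0.27  ] yaw 0.09 grip 0.0595 F [ 1.4  0.1 -2.7]
shift [0.0393 0.2378 0.005 ] turn 0.0016 dist 0.241
```

Emit:
play_rows(targets="0.007 0.043 0 0 1; 0.014 0.088 0 0 1; 0.021 0.132 0 0 1; 0.028 0.172 0 0 1; 0.034 0.205 0 0 1")

```text
time_s: 43.55
position: [0.5167, -0.0505, 0.2699]
tool_rot: [[1.0, -0.001, -0.001], [-0.001, -1.0, 0.0], [-0.001, -0.0, -1.0]]
ft_force: [0.7, 0.9, -2.4]
grip_width: 0.0592
```

Emit:
play_rows(targets="0.004 0.02 0 0 1; 0.005 0.031 0 0 1; 0.005 0.031 0 0 1; 0.005 0.031 0 0 1; 0.005 0.031 0 0 1")

```text
time_s: 44.05
position: [0.5217, -0.0783, 0.2702]
tool_rot: [[1.0, 0.001, 0.0], [0.001, -1.0, 0.0], [0.0, -0.0, -1.0]]
ft_force: [1.2, 0.2, -2.4]
grip_width: 0.0594
```

```bash
python3 - <<'E'
from h import *
plan(.522,-.0822,.0795,0)
E
```

```text
t 44.05 pos [ 0.5217 -0.0783  0.2702] yaw 0.06 grip 0.0594 F [ 1.2  0.2 -2.4]
shift [0.0002 0.0039 0.1907] turn 0.0011 dist 0.191
```

Emit:
play_rows(targets="0 0.004 0.035 0 1; 0 0.004 0.08 0 1; 0 0.004 0.125 0 1; 0 0.004 0.16 0 1; 0 0.004 0.178 0 1")

```text
time_s: 44.55
position: [0.5205, -0.0819, 0.0893]
tool_rot: [[1.0, 0.001, -0.004], [0.001, -1.0, 0.002], [-0.004, -0.002, -1.0]]
ft_force: [0.4, 0.6, -2.9]
grip_width: 0.0596
```

Emit:
play_rows(targets="0 0 0.003 0 1; 0 0 0.006 0 1; 0 0 0.008 0 1; 0 0 0.008 0 1")

```text
time_s: 44.95
position: [0.5224, -0.0835, 0.0849]
tool_rot: [[1.0, -0.0, 0.002], [-0.0, -1.0, -0.001], [0.002, 0.001, -1.0]]
ft_force: [0.7, -0.2, -3.3]
grip_width: 0.0593
```

Emit:
play_rows(targets="0 -0.001 0.002 0 1; 0 -0.001 0.004 0 1; 0 -0.001 0.006 0 1; 0 -0.001 0.006 0 1")

```text
time_s: 45.35
position: [0.5223, -0.0825, 0.0795]
tool_rot: [[1.0, -0.0, 0.002], [-0.0, -1.0, -0.0], [0.002, 0.0, -1.0]]
ft_force: [-2.9, 1.8, 10.7]
grip_width: 0.0592
```

Emit:
play_rows(targets="0 0 0.001 0 1; 0 0 0.001 0 1")

```text
time_s: 45.55
position: [0.5224, -0.0826, 0.0795]
tool_rot: [[1.0, -0.0, 0.003], [-0.0, -1.0, -0.001], [0.003, 0.001, -1.0]]
ft_force: [-5.8, 1.3, 18.4]
grip_width: 0.0594
```

Emit:
play_rows(targets="0 0 -0.002 0 0.25; 0 0 -0.002 0 0.14; 0 0 -0.002 0 0.14; 0 0 -0.002 0 0.14; 0 0 -0.02 0 0.14")

```text
time_s: 46.05
position: [0.5208, -0.0821, 0.0953]
tool_rot: [[1.0, -0.001, -0.004], [-0.001, -1.0, 0.002], [-0.004, -0.002, -1.0]]
ft_force: [-0.2, -0.2, 0.4]
grip_width: 0.0736
```

Emit:
play_rows(targets="0 0 -0.045 0 0.14; 0 0 -0.09 0 0.14; 0 0 -0.135 0 0.14; 0 0 -0.175 0 0; 0 0 -0.18 0 0")

```text
time_s: 46.55
position: [0.5233, -0.083, 0.2819]
tool_rot: [[1.0, -0.0, 0.008], [-0.0, -1.0, -0.003], [0.008, 0.003, -1.0]]
ft_force: [-0.5, -0.4, 0.1]
grip_width: 0.0856
```

```bash
python3 - <<'E'
from h import *
W=top_tilt('w14.png',(240,400,90,260),.137,.155)
plan(.573,.310,.27,-3.8)
E
```

```text
top [ 0.5224 -0.0833  0.1488] n [ 0.009 -0.001  1.   ] tilt 0.493037170673817 3495 (array([521.5, -83.3]), array([59.9, 49.5]), 89.86)
t 46.6 pos [ 0.5228 -0.0828  0.2798] yaw -0.02 grip 0.0857 F [-1.   0.  -1.1]
shift [ 0.05   -0.3928  0.0092] turn 0.066 dist 0.396
```

View pics/w14.png

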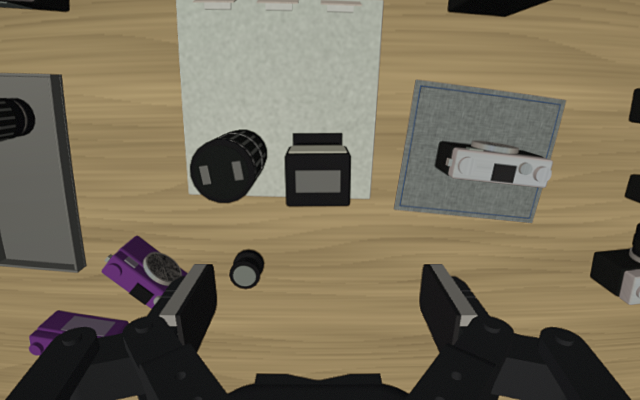

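The flash at (318,178) is back at (0.5215, -0.083), square and upright. The long lens is next.

Emit:
play_rows(targets="0.005 -0.035 0 0.01 0; 0.01 -0.08 0 0.02 0; 0.016 -0.127 0 0.035 0; 0.022 -0.174 0 0.05 0; 0.028 -0.22 0 0.066 0")

```text
time_s: 47.1
position: [0.5495, 0.1394, 0.2752]
tool_rot: [[0.998, -0.067, -0.003], [-0.067, -0.998, -0.0], [-0.003, 0.0, -1.0]]
ft_force: [-0.2, 0.4, -0.3]
grip_width: 0.0855
```

Emit:
play_rows(targets="0.015 -0.045 0 0 0; 0.025 -0.09 0 0 0; 0.031 -0.13 0 0 0; 0.033 -0.16 0 0 0; 0.033 -0.173 0 0 0")

```text
time_s: 47.6
position: [0.594, 0.3104, 0.2741]
tool_rot: [[0.998, -0.064, -0.004], [-0.064, -0.998, -0.001], [-0.004, 0.001, -1.0]]
ft_force: [0.4, -0.7, -0.4]
grip_width: 0.0856
```

Emit:
play_rows(targets="0 0 0 0 0; 0 0 0 0 0; 0 0 0 0 0")

```text
time_s: 47.9
position: [0.5946, 0.3064, 0.2771]
tool_rot: [[0.998, -0.068, -0.0], [-0.068, -0.998, -0.0], [-0.0, 0.0, -1.0]]
ft_force: [-0.4, 0.8, 0.3]
grip_width: 0.0854
```

```bash
python3 - <<'E'
from h import *
W=top_tilt('w15.png',(230,410,80,260),.135,.152)
plan(.573,.310,.077,-3.8)
E
```

```text
top [0.575  0.3106 0.1477] n [ 0.006 -0.001  1.   ] tilt 0.3737986112878209 2598 (array([574. , 310.7]), array([52.9, 53.4]), 57.84)
t 47.95 pos [0.5945 0.3065 0.2773] yaw -3.9 grip 0.0855 F [ 0.5 -0.1 -0.3]
shift [-0.0218 -0.002   0.2003] turn -0.0017 dist 0.201
```

View pics/w15.png

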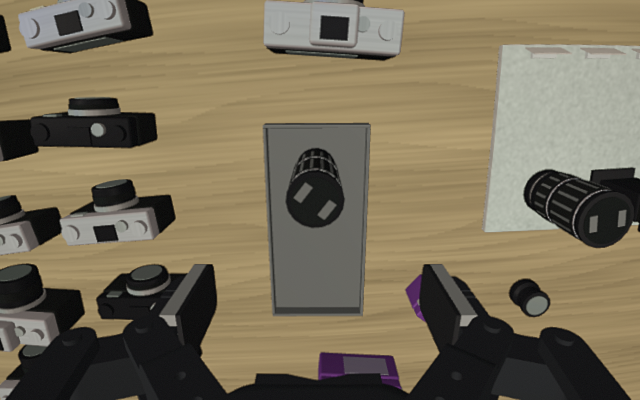

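The long lens stands upright at (315,188).

Emit:
play_rows(targets="-0.0215 -0.0025 0.01 0 0; -0.0215 -0.0025 0.05 0 0; -0.0215 -0.0025 0.095 0 0; -0.0215 -0.0025 0.14 0 0; -0.0215 -0.0025 0.175 0 0")

```text
time_s: 48.45
position: [0.5724, 0.3105, 0.0998]
tool_rot: [[0.998, -0.068, -0.002], [-0.068, -0.998, -0.001], [-0.002, 0.001, -1.0]]
ft_force: [0.6, -1.0, -0.2]
grip_width: 0.0856
```

Emit:
play_rows(targets="0 0 0.013 0 0; 0 0 0.025 0 0; 0 0 0.025 0 0; 0 0 0.025 0 0.4; 0 0 0.025 0 1", force=40)

```text
time_s: 48.95
position: [0.5739, 0.3121, 0.0787]
tool_rot: [[0.998, -0.066, 0.003], [-0.066, -0.998, 0.001], [0.003, -0.001, -1.0]]
ft_force: [0.9, -0.6, 0.4]
grip_width: 0.059
```

Emit:
play_rows(targets="0 0 0 0 1; 0 0 0 0 1; 0 0 0 0 1")

```text
time_s: 49.25
position: [0.5739, 0.3119, 0.0788]
tool_rot: [[0.998, -0.066, 0.003], [-0.066, -0.998, 0.001], [0.003, -0.001, -1.0]]
ft_force: [-1.2, -1.3, 6.1]
grip_width: 0.053
```

Emit:
play_rows(targets="0 0 -0.015 0 1; 0 0 -0.05 0 1; 0 0 -0.095 0 1; 0 0 -0.14 0 1; 0 0 -0.18 0 1", force=50)

```text
time_s: 49.75
position: [0.5727, 0.3118, 0.2591]
tool_rot: [[0.998, -0.066, 0.0], [-0.066, -0.998, 0.0], [0.0, -0.0, -1.0]]
ft_force: [0.5, 0.6, -4.8]
grip_width: 0.0526
```

Emit:
play_rows(targets="0.002 0.01 -0.01 0 1; 0.008 0.04 -0.012 -0.015 1; 0.016 0.08 -0.012 -0.03 1; 0.024 0.122 -0.012 -0.045 1; 0.033 0.165 -0.012 -0.066 1")

```text
time_s: 50.25
position: [0.5943, 0.1429, 0.2666]
tool_rot: [[1.0, 0.001, -0.004], [0.001, -1.0, -0.0], [-0.004, 0.0, -1.0]]
ft_force: [0.7, -0.2, -4.5]
grip_width: 0.0532
```

```bash
python3 - <<'E'
from h import *
plan(.6466,-.0368,.27,0)
E
```

```text
t 50.25 pos [0.5943 0.1429 0.2666] yaw 0.04 grip 0.0532 F [ 0.7 -0.2 -4.5]
shift [ 0.0522  0.1798 -0.0036] turn 0.0006 dist 0.187
```

Emit:
play_rows(targets="0.012 0.042 0 0 1; 0.024 0.084 0 0 1; 0.036 0.124 0 0 1; 0.046 0.158 0 0 1; 0.051 0.175 0 0 1")

```text
time_s: 50.75
position: [0.6458, -0.0337, 0.2661]
tool_rot: [[1.0, -0.004, -0.004], [-0.004, -1.0, 0.0], [-0.004, -0.0, -1.0]]
ft_force: [-0.0, 0.3, -4.7]
grip_width: 0.0527
```

Emit:
play_rows(targets="0 0 0 0 1; 0 0 0 0 1; 0 0 0 0 1")

```text
time_s: 51.05
position: [0.6456, -0.0288, 0.2686]
tool_rot: [[1.0, 0.001, -0.001], [0.001, -1.0, 0.001], [-0.001, -0.001, -1.0]]
ft_force: [-1.1, -0.2, -5.0]
grip_width: 0.0527
```

```bash
python3 - <<'E'
from h import *
plan(.6466,-.0368,.0868,0)
E
```

```text
t 51.05 pos [ 0.6456 -0.0288  0.2686] yaw 0.06 grip 0.0527 F [-1.1 -0.2 -5. ]
shift [0.0011 0.0081 0.1818] turn 0.0011 dist 0.182
```

Emit:
play_rows(targets="0.001 0.008 0.03 0 1; 0.001 0.008 0.07 0 1; 0.001 0.008 0.115 0 1; 0.001 0.008 0.15 0 1; 0.001 0.008 0.169 0 1")

```text
time_s: 51.55
position: [0.6453, -0.0362, 0.0966]
tool_rot: [[1.0, 0.001, -0.005], [0.001, -1.0, 0.001], [-0.005, -0.001, -1.0]]
ft_force: [-0.2, 0.3, -4.9]
grip_width: 0.053
```

Emit:
play_rows(targets="0 0 0.003 0 1; 0 0 0.006 0 1; 0 0 0.008 0 1; 0 0 0.008 0 1")

```text
time_s: 51.95
position: [0.6475, -0.0379, 0.0931]
tool_rot: [[1.0, -0.0, 0.002], [-0.0, -1.0, -0.0], [0.002, 0.0, -1.0]]
ft_force: [0.3, 0.4, -5.1]
grip_width: 0.0526
```

Emit:
play_rows(targets="0 -0.001 0.002 0 1; 0 -0.001 0.004 0 1; 0 -0.001 0.006 0 1; 0 -0.001 0.0065 0 1; 0 -0.001 0.0065 0 1")

```text
time_s: 52.45
position: [0.6476, -0.0371, 0.0869]
tool_rot: [[1.0, -0.0, 0.002], [-0.0, -1.0, -0.0], [0.002, 0.0, -1.0]]
ft_force: [-2.3, 0.5, 5.1]
grip_width: 0.053
```

Emit:
play_rows(targets="0 0 0.001 0 1; 0 0 0.001 0 1")

```text
time_s: 52.65
position: [0.6478, -0.0371, 0.0869]
tool_rot: [[1.0, -0.0, 0.004], [-0.0, -1.0, -0.001], [0.004, 0.001, -1.0]]
ft_force: [-3.0, 0.5, 11.1]
grip_width: 0.0528
```

Emit:
play_rows(targets="0 0 -0.002 0 0.4; 0 0 -0.002 0 0.1; 0 0 -0.002 0 0; 0 0 -0.002 0 0; 0 0 -0.02 0 0")

```text
time_s: 53.15
position: [0.6459, -0.0368, 0.1024]
tool_rot: [[1.0, -0.0, -0.005], [-0.0, -1.0, 0.001], [-0.005, -0.001, -1.0]]
ft_force: [-0.8, -0.4, -0.3]
grip_width: 0.0853
```

Emit:
play_rows(targets="0 0 -0.045 0 0; 0 0 -0.09 0 0; 0 0 -0.135 0 0; 0 0 -0.175 0 0; 0 0 -0.19 0 0")

```text
time_s: 53.65
position: [0.6477, -0.0371, 0.2994]
tool_rot: [[1.0, -0.0, 0.007], [-0.0, -1.0, -0.002], [0.007, 0.002, -1.0]]
ft_force: [-0.1, 0.4, -0.0]
grip_width: 0.0856
```

Emit:
play_rows(targets="-0.02 0 0 0 0; -0.055 0 0 0 0; -0.08 0 0 0 0; -0.08 0 0 0 0; -0.08 0 0 0 0")

```text
time_s: 54.15
position: [0.5672, -0.037, 0.295]
tool_rot: [[1.0, -0.001, 0.001], [-0.001, -1.0, -0.0], [0.001, 0.0, -1.0]]
ft_force: [0.5, -0.8, -0.3]
grip_width: 0.0849
```

```bash
python3 - <<'E'
from h import *
s=status.observe();R=np.array(s['tool_rot']);p=np.array(s['position'])
im=snap('wrist','w16.png')
T=np.eye(4);T[:3,:3]=R;T[:3,3]=p;T=T@im['T_tool_cam']
W=cloud(im,T);h=W[...,2]
for lo,hi,n in((.143,.165,'L/F'),(.115,.133,'S'),(.062,.085,'cam')):
    m=((h>lo)&(h<hi)).astype(np.uint8)
    k,l,st,c=cv2.connectedComponentsWithStats(m)
    for i in range(1,k):
        if st[i,4]>400:
            q=W[l==i];print(n,st[i],np.round(q.mean(0),4),rect(q[:,:2]))
plan(.45,-.04,.3,0)
snap('top','t2.png')
E
```

```text
L/F [ 289   52   62   65 3170] [ 0.6475 -0.0386  0.1555] (array([647.3, -38.9]), array([53.1, 52.5]), 0.04)
L/F [ 334  193   63   50 2918] [ 0.5237 -0.0828  0.1486] (array([522.4, -83.4]), array([49.8, 60.6]), 0.12)
S [ 243  178   61   59 2799] [0.5261 0.0088 0.1255] (array([524.6,   9.2]), array([62.1, 62.6]), 0.51)
cam [   0    0   87   42 1816] [0.718  0.2358 0.0782] (array([724.9, 263.6]), array([102.4,  41.7]), 82.45)
cam [496   0  75  51 804] [ 0.7101 -0.2446  0.0731] (array([ 699.1, -259.3]), array([93. , 36.9]), 55.8)
cam [ 478  179   98   39 2633] [ 0.5183 -0.2909  0.0713] (array([ 519.1, -293.6]), array([121.4,  41. ]), 83.69)
t 54.2 pos [ 0.5676 -0.0371  0.2945] yaw -0.03 grip 0.0853 F [-0.1 -0.2 -1.3]
shift [-0.1176  0.003  -0.0055] turn -0.0005 dist 0.118
```

View pics/w16.png

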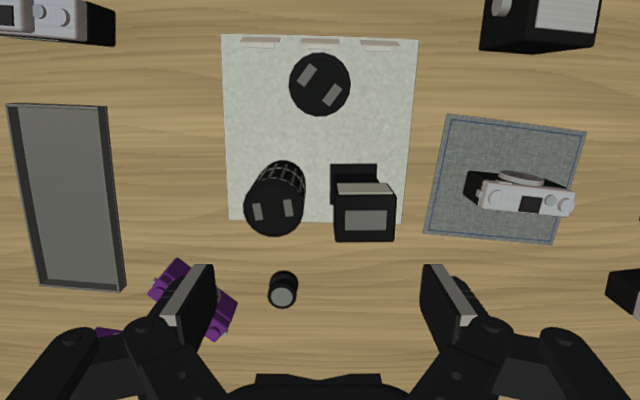

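View pics/t2.png

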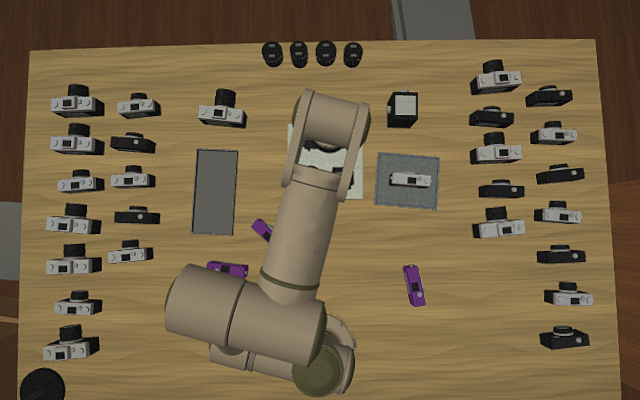

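All three are within 3 mm of where they started. The camera at (525,195) is centred and square on the mat, the bystanders are in place, and the gripper is clear. I'm handing the job in.

Emit:
play_rows(targets="0 0 0 0 0; 0 0 0 0 0; 0 0 0 0 0; 0 0 0 0 0; 0 0 0 0 0")

```text
time_s: 54.75
position: [0.5671, -0.037, 0.2945]
tool_rot: [[1.0, -0.0, -0.0], [-0.0, -1.0, 0.0], [-0.0, -0.0, -1.0]]
ft_force: [-0.3, -0.2, 0.1]
grip_width: 0.0855
```

```bash
python3 -c "
from h import *
s=status.observe();print(s['time_s'],s['ft_force'],s['qvel']);print(env.close_job())"
```

```text
54.75 [-0.32909853 -0.2323696   0.13533522] [ 0.06428576 -0.13116595  0.09864665  0.04796448 -0.043854   -0.07575554]
the job is handed in; nothing more can be done
None
```

The job is handed in at 54.75 s. I stood the two lenses and the flash in the tray, put the camera on the mat, and returned the other three to the board.

**Last checks (wrist camera):**
- **Long lens, short lens and flash:** each is within about 3 mm of its starting position. The flash is square to the board to about 0.1°. The short lens and flash showed a tilt under 0.5° just after release. The long lens's tilt after its return was not measured, but its top was at the right height and looked round from above.
- **Camera:** it stands within about 2 mm of the mat's centre and is square to it within about 0.5°.
- **Bystanders:** in the pictures they look where they were. I did not measure them at the end, and the arm hid the loupe in the last top view, though the wrist view shows it.
- **Robot:** the gripper was open and clear of everything, with about 0 N at the wrist.

**What went wrong:** the real fingertips sit about 35–45 mm behind the stated TCP, so my first grasps were shallow.
- **Camera:** I had to grip it twice before lifting it.
- **Short lens:** it squeezed out of the grip in the tray while I was fetching it. It tilted about 13.5° (0.235 rad), under the 0.6 rad limit, and then settled upright.
- **Wrist force:** the highest reading during that slip was about 115 N, against the 120 N limit. Readings come only at intervals, so a brief higher peak can't be ruled out.

I then gripped all three about 30 mm lower for their return.

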